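Clamp a stuck dose tube in the bench clamp and keep the trigger squeezed

ROBOT

A 7-joint arm with a two-finger parallel gripper is mounted at the origin on a cart in front of the work surface, level with it; the furniture and walls round the work are solid. World frame = base frame: x ahead of the robot, y to its left, z up, the work surface at z = 0. Lengths are in mm, angles in rad, forces in N, time in s.
With the tool pointing down it reaches from about 350 to 775 mm from the base axis. Payload 3.1 kg.
Tool frame: the origin (TCP) lies on the centre line of the jaws, within the pads' length; the fingertips stand 14 mm ahead of it and the grasp point (between the pads) lies 5 mm behind it; z points along the fingers, y is the line along which they close (so a half turn about z gives the same grasp; the last joint's range is limited). The gripper opens to 85 mm and grips with 20 to 120 N. Pads are 22 mm wide; open, the fingers measure 114 mm over their backs; the gripper's body (76 mm by 85 mm) begins 54 mm behind the grasp point. The pads swing forward as they close: fully open they stand 13 mm farther back than shut.
Start: joints at [-1.328, 0.311, 0.014, 1.512, -0.004, 1.319, -0.027], TCP at [154.503, 527.869, 245.304] pointing down, gripper open.
Joint ranges: [-2.7, 2.7], [-0.3, 1.91], [-1.27, 1.3], [0.12, 2.57], [-1.44, 4.58], [0.2, 2.03], [-3.05, 3.05]. Speed limits (rad/s): [2.79, 2.79, 3.14, 3.14, 3.14, 3.14, 3.14].

INTERFACE

Orientations are given as a 3x3 rotation matrix whose columns are the frame's x, y, z axes.
In Python, from rig import telemetry, cams, ctrl gives the robot as it stands.
- The arm moves only by the tool apply_moves, never from a script. Its argument "increments" is one flat list of numbers, 7 for each row, row after row: the shift along the tool's x, y, z scaled (see below), then the turn, a rotation vector about the tool's x, y, z scaled (see below), then the finger opening in mm, from 0 to 85.4. A call has 1 to 12 rows; each row shifts and turns the commanded pose from where the row before left it, along the tool's axes as they then stand; what a row does not reach is not made up. The controller multiplies each number of a shift by 0.075 m and each number of a turn by 0.08 rad. A row lasts 1/12 s, in which the tool goes at most 41.7 mm and 7.16 degrees, less where a joint would pass 70% of its speed; a pose out of reach is approached as far as the arm can. A call with a number of a shift or a turn outside -1 to 1 is refused whole. A call with a gripper value outside its range is refused whole. The fingers move at their own pace and stop on an object; "newtons" is the grip in N (left out, the last holds). Time passes only in rows, so rows that do not move let the fingers close. It gives the time, the measured TCP pose, the force, the opening and the grip force at its end, in the units of the state.
- telemetry.sense(): the state, without advancing time (a new reading comes with each control period).
- cams.snapshot(name): name is "scene" or "top" or "wrist"; returns (picture, depth): 420x560x3 uint8, red, green, blue; 420x560 float32, mm along the optical axis (not along the pixel's ray), 0 where there is no reading.
- cams.camera_params(name): a dict with "fx", "fy", "cx", "cy" (pixels), "R" (3x3) and "t" (3): a world point X has camera coordinates R X + t. Camera axes: x right, y down, z forward; pixel columns grow to the right and rows downward; lengths in mm; the calibration is good to about 2 mm. The wrist camera is an equidistant fisheye: a pixel r from the principal point sees the ray r / f radians off the axis. A picture is of the moment at which its call begins: read the wrist's pose just before it. camera_params takes no time and is no camera call; for the wrist camera it gives the pose at the moment of the call.
- ctrl.sign_off(): hands the job in; it is judged then, once.
The state is a dict: "clock": time; "joint_positions": joint angles; "qd": joint speeds; "tau": joint torques, N m; "position": TCP position; "tcp_rot": TCP orientation; "ft_force": force on the tool from outside, world axes, zero at the start; "wrist_torque": the same for the moment, N m; "grip_width": opening from 0.0 (shut) to 1.0 (fully open); "finger_force": force on a finger pad.
Only numpy, scipy, OpenCV 4.12 (cv2) and the standard library are available. Lean on these libraries where they do the work, as an engineer would, in place of code of your own. Each camera call takes 0.05 s, during which the arm holds its last target. There are 200 camera calls.

TASK

The cap of the blue-capped coffee dose tube is stuck: lift that tube out of the wooden rack, stand it upright in the round nest of the bench clamp and let go of it. Then pump the orange trigger against the clamp's fixed grip until the sprung jaw pad bears on the glass, pressing the pad in by a few millimetres but never so far that all the green on its plunger has gone, or the glass cracks; move the jaw only with the trigger. Finish while still holding the trigger squeezed so that the barista can twist the cap off, and leave the other tubes and the things around it undisturbed.

Things in the scene. Friction and masses are not known exactly. Their poses are not given: they have to be found in the camera images.
- blue_tube: closed amber glass dose tube, 30 mm diameter, paper band, topped by a BLUE knurled screw cap (33 mm diameter, 18 mm high, the top 97 to 115 mm of the tube); 115 mm tall in all, 60 to 130 g. Origin: centre of its underside, z up along the tube. It stands 33 mm deep in a rack hole. Grasp the cap from above
- black_tube: the same tube with a black cap; stays in the rack. Origin: centre of its underside
- white_tube: the same tube with a white cap; stays in the rack. Origin: centre of its underside
- tube_rack: fixed wooden rack, 138 x 54 x 45 mm, with a row of three upright 32 mm holes along its x axis at x = -42, 0, +42 mm, 33 mm deep (floors at z = 12 mm). Origin: centre of its underside. The three tubes stand in it in any order. It stands in the gap between the coffee machine and the tall grinder (solid from x = 0.54 on, y below -0.26): draw the hand back towards the robot before moving sideways
- bench_clamp: fixed one-hand ratchet clamp at the worktop's front edge, 232 mm long along its y axis. Origin: centre of its base's underside; axes as the world's at yaw 0. From -y to +y: rubber-faced V jaw (top 76 mm), nest, sprung pad (top 76 mm), spring barrel, toothed bar, grey housing (y 38 to 117, x -47 to 20 mm, top 79 mm). Trigger and fixed grip stick out of the housing to -x, over the worktop's edge
- nest (a point): centre of the nest's floor (8.5 mm above the worktop; clamp x = 6, y = -75 mm), where the underside of the tube comes to stand. Round hole, 32.5 mm wide, 15.5 mm deep, mouth at z = 24 mm, open to the top; the V jaw is just beyond it on the clamp's -y side, the pad on its +y side, both below z = 77 mm
- grip_handle (a point): middle of the fixed rubber grip, height 57 mm: a level bar along the clamp's x axis, 28 mm high (z 43 to 71 mm), 14 mm thick in y (its outer, +y face is 7 mm further to +y), from the housing to 27 mm beyond this point in -x; free air above and below it
- trigger_grip (a point): middle of the trigger's finger part (26 mm high, 12 mm thick: outer, -y face 6 mm further to -y); moves with it. Trigger and grip measure 50 mm over their outer faces at rest, 35 mm squeezed; pinch both from above, fingers closing along the clamp's y. Only the trigger moves (15 mm to the clamp's +y): centre the hand where the squeezed pair will be, 17 mm to -y of the grip's outer face
- trigger (a joint): trigger angle: 0 released (a spring returns it: 2 N at the finger part, 4 N at the stop), 0.32 rad squeezed to its stop. A full squeeze drives the toothed bar on by one tooth (6 mm); when the trigger is let back fully a second pawl keeps the bar (up to 2.5 mm of slip-back). Squeezes under about 0.26 rad may gain no tooth. Pressing the pad adds up to 10 N at the trigger
- jaw_bar (a joint): how far the toothed bar has moved out to the clamp's -y: 0 fully back, 0.068 m fully out; starts anywhere from 0.008 to 0.030. The pad meets a tube in the nest at about 0.051
- pad_spring (a joint): how far the pad's green and red plunger is pushed back into the barrel: 0 when the pad touches nothing, 0.014 m fully in. The spring gives 2 N at first touch and 1.6 N per mm more. The plunger is green for the 8 mm next to the barrel, then red: once the green is all gone (8 mm, 15 N) the glass is overloaded
- pad_face (a point): middle of the face of the black rubber pad, 28 mm wide, 38 mm high, 7 mm thick, at the front of the plunger, facing the nest (-y); it lies 50 mm from the near side of a tube in the nest when jaw_bar is 0
- tamper: coffee tamper with a wooden grip, 58 mm diameter, 82 mm tall, standing on the worktop at the far right; leave alone. Origin: centre of its underside
- stamp: small stamp with a black round handle, 30 x 30 x 60 mm, standing on the worktop to the left; leave alone. Origin: centre of its underside

How it is judged:
By the outcome, as a careful person would: the job done as asked, in the order asked, and still so for the second after the job is handed in, while the arm keeps its last pose, push and grip.
It also fails if it takes over 67 s, if anything falls off the work surface, if the arm or the gripper's body presses on something with over 40 N, if the wrist force passes 120 N, or if a joint passes its speed limit or range.

## Working session

There is one attempt and no reset: what is moved stays moved. The work goes in short steps, Python scripts to look and compute and a tool call to move; the robot and the scene stay as the last step left them, time stands still between calls to the robot, and variables do not carry over. Pictures are saved under pics/ and viewed, at most 10 in all, crops included, and the job is handed in when it is done.

Besides the shell and the picture viewer there is one more tool, called after ">>>" by a JSON object that holds its "op" and its "data". apply_moves: Moves the arm, as the interface text tells. Its arguments: {"type":"object","properties":{"increments":{"type":"array"},"newtons":{"type":"number"}},"required":["increments"]}

```bash
ls; mkdir -p pics
cat > h.py <<'E'
import numpy as np, cv2
from rig import telemetry, cams, ctrl
def save(name,fn):
    p,d=cams.snapshot(name); cv2.imwrite('pics/'+fn+'.png',p[:,:,::-1]); np.save('pics/'+fn+'.npy',d)
    c=cams.camera_params(name); np.savez('pics/'+fn+'_c.npz',**{k:np.array(v) for k,v in c.items()}); return p,d
def world(fn,u,v,d=None,z=None,r=1):
    c=np.load('pics/'+fn+'_c.npz'); D=np.load('pics/'+fn+'.npy')
    ray=np.array([(u-c['cx'])/c['fx'],(v-c['cy'])/c['fy'],1.])
    R,t=c['R'],c['t']; o=-R.T@t; w=R.T@ray
    if z is not None: return o+w*(z-o[2])/w[2]
    if d is None: q=D[v-r:v+r+1,u-r:u+r+1]; d=np.median(q[q>0])
    return o+w*d
E
python3 - <<'E'
from h import *
s=telemetry.sense(); print(s)
save('scene','s0'); save('top','t0')
print(cams.camera_params('top'))
E
```

```text
pics
{'clock': 0.0, 'joint_positions': array([-1.32771993,  0.31171563,  0.01396695,  1.51305798, -0.00441065,
        1.31918472, -0.02718538]), 'qd': array([ 0.00116217, -0.00108784, -0.0009334 ,  0.00068497, -0.00053706,
       -0.00044018,  0.00074236]), 'tau': array([-6.13307762e-06, -3.79908407e+01,  1.46337161e-01, -2.30583358e+01,
        1.23784575e-02,  1.38515464e-02, -2.41403859e-05]), 'position': array([154.29522789, 527.19220517, 244.22609958]), 'tcp_rot': array([[-9.59756141e-01,  2.80834137e-01, -5.80780309e-04],
       [ 2.80834727e-01,  9.59753480e-01, -2.26147754e-03],
       [-7.76941693e-05, -2.33357023e-03, -9.99997274e-01]]), 'ft_force': array([-0.0762706 ,  0.89505268, -0.33937821]), 'wrist_torque': array([ 0.03897109,  0.00689992, -0.02003223]), 'finger_force': 0.0, 'grip_width': 0.9976935920414933}
{'fx': 382.7926321996285, 'fy': 382.7926321996285, 'cx': 272.2565612770547, 'cy': 215.95013715494667, 'R': array([[-0.01648021, -0.99978859,  0.01229526],
       [-0.98613804,  0.01422216, -0.16531633],
       [ 0.16510652, -0.01484927, -0.98616395]]), 't': array([-271.02424253,  525.12491837,  841.7003525 ])}
```

View pics/s0.png

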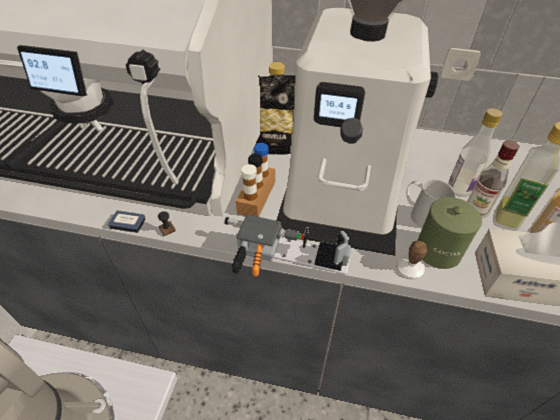

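View pics/t0.png

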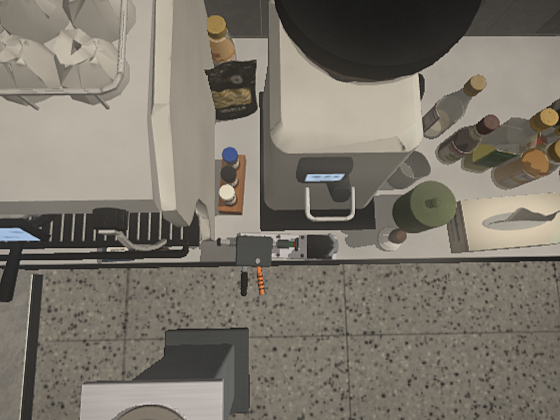

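The scene shows the rack with white, black and blue caps in a row running away from the robot, with blue (top image, 230,155) farthest. The clamp is at the front edge: grip at (244,283), orange trigger at (262,280), nest around (318,245).

Run:
```python
from h import *
p=cv2.imread('pics/t0.png')[140:300,190:360]; cv2.imwrite('pics/t0c.png',cv2.resize(p,None,fx=3.75,fy=3.75,interpolation=cv2.INTER_CUBIC))
for n,u,v in [('blue',230,155),('black',229,174),('white',227,194),('grip',244,283),('trig',261,280),('hous',253,248),('post',320,245)]:
    print(n,world('t0',u,v).round(1))
```

```text
blue [ 642.2 -188.9  125.7]
black [ 599.5 -186.9  126.8]
white [ 555.8 -182.7  126.5]
grip [ 369.1 -214.6   70.8]
trig [ 374.9 -251.7   70.2]
hous [ 444.6 -235.1   77.4]
post [ 455.1 -392.7    7.5]
```

View pics/t0c.png

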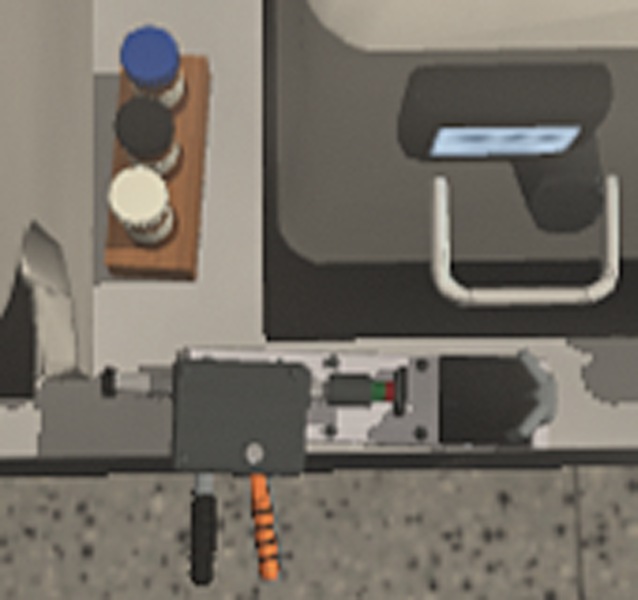

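Run:
```python
from h import *
c=np.load('pics/t0_c.npz');D=np.load('pics/t0.npy')
v,u=np.mgrid[:420,:560]
P=np.stack([(u-c['cx'])/c['fx']*D,(v-c['cy'])/c['fy']*D,D],-1)
W=(P-c['t'])@c['R']; W[D==0]=np.nan
for a,b in [(600,680),(540,600),(480,540),(430,480)]:
  print('x',a,b)
  m=(W[...,0]>a)&(W[...,0]<b)
  print([(y,int(W[...,2][m&(W[...,1]>=y)&(W[...,1]<y+10)].max(initial=-1))) for y in range(-340,-80,10)])
m=(W[...,0]>420)&(W[...,0]<500)&(W[...,1]<-280)&(W[...,1]>-460)
# clamp rows
for v0 in (236,240,244,248,252):
  print(v0,[(uu,*W[v0,uu].round(0).astype(int)) for uu in range(268,344,4)])
caps=W[...,2]>122
for x0,y0 in [(642,-189),(599,-187),(556,-183)]:
  q=W[caps&(np.hypot(W[...,0]-x0,W[...,1]-y0)<22)&(W[...,2]<131)]; r=cv2.minEnclosingCircle(q[:,:2].astype(np.float32)); print(r, np.median(q[:,2]))
```

```text
x 600 680
[(-340, 567), (-330, 567), (-320, 566), (-310, 566), (-300, 565), (-290, 564), (-280, 554), (-270, 132), (-260, 15), (-250, 4), (-240, 3), (-230, 4), (-220, 47), (-210, 126), (-200, 129), (-190, 129), (-180, 128), (-170, 127), (-160, 45), (-150, 478), (-140, 479), (-130, 479), (-120, 455), (-110, 515), (-100, 515), (-90, 507)]
x 540 600
[(-340, 561), (-330, 388), (-320, 387), (-310, 387), (-300, 388), (-290, 384), (-280, 376), (-270, 136), (-260, 15), (-250, 3), (-240, 3), (-230, 3), (-220, 33), (-210, 48), (-200, 129), (-190, 129), (-180, 130), (-170, 128), (-160, 47), (-150, 478), (-140, 480), (-130, 478), (-120, 455), (-110, 456), (-100, 513), (-90, 514)]
x 480 540
[(-340, 348), (-330, 349), (-320, 14), (-310, 16), (-300, 14), (-290, 13), (-280, 13), (-270, 14), (-260, 14), (-250, 10), (-240, 10), (-230, 10), (-220, 35), (-210, 46), (-200, 46), (-190, 46), (-180, 47), (-170, 46), (-160, 45), (-150, 456), (-140, 455), (-130, 457), (-120, 438), (-110, 439), (-100, 440), (-90, 439)]
x 430 480
[(-340, 78), (-330, 65), (-320, 69), (-310, 68), (-300, 70), (-290, 63), (-280, 81
[... 4702 characters left out ...]
 np.int64(438), np.int64(-362), np.int64(22)), (312, np.int64(438), np.int64(-371), np.int64(23)), (316, np.int64(438), np.int64(-381), np.int64(23)), (320, np.int64(438), np.int64(-392), np.int64(7)), (324, np.int64(436), np.int64(-396), np.int64(47)), (328, np.int64(433), np.int64(-401), np.int64(74)), (332, np.int64(433), np.int64(-409), np.int64(75)), (336, np.int64(438), np.int64(-431), np.int64(4)), (340, np.int64(438), np.int64(-442), np.int64(-2))]
((645.8826904296875, -188.0545654296875), 16.856063842773438) 126.25933040904101
((598.8388671875, -184.67282104492188), 21.305734634399414) 126.55554472316246
((561.8683471679688, -181.60028076171875), 16.551172256469727) 126.481312702768
```

Run:
```python
from h import *
for f in ('t0','s0'):
  c=np.load(f'pics/{f}_c.npz');D=np.load(f'pics/{f}.npy')
  v,u=np.mgrid[:420,:560]
  P=np.stack([(u-c['cx'])/c['fx']*D,(v-c['cy'])/c['fy']*D,D],-1)
  W=(P-c['t'])@c['R']; W[D==0]=np.nan
  print('cam',(-c['R'].T@c['t']).round())
  for x in range(460,720,20):
    m=(abs(W[...,0]-x)<10)&(W[...,1]>-170)&(W[...,1]<-100)
    o=[]
    for z in (0,50,100,150,200,250,300,350,400,450):
      q=W[...,1][m&(W[...,2]>=z+3)&(W[...,2]<z+50)]
      if len(q):o.append((z,round(float(q.min()))))
    print(x,o)
```

```text
cam [ 374. -266.  920.]
460 [(0, -141), (50, -170), (100, -148), (300, -148), (350, -148), (400, -148)]
480 [(0, -146), (50, -148), (100, -148), (300, -148), (350, -148), (400, -148)]
500 [(0, -160), (50, -148), (100, -148), (150, -148), (250, -148), (300, -148), (350, -149), (400, -148)]
520 [(0, -168), (50, -148), (100, -148), (150, -148), (200, -148), (250, -148), (300, -148), (350, -148), (400, -148), (450, -147)]
540 [(0, -170), (50, -148), (100, -148), (150, -148), (200, -148), (250, -148), (300, -148), (350, -148), (400, -148), (450, -148)]
560 [(0, -169), (50, -148), (100, -170), (150, -148), (200, -149), (250, -148), (300, -148), (350, -149), (400, -148), (450, -148)]
580 [(0, -156), (50, -148), (100, -170), (150, -148), (200, -148), (250, -148), (300, -148), (350, -148), (400, -148), (450, -148)]
600 [(0, -168), (50, -148), (100, -170), (150, -148), (200, -148), (250, -148), (300, -149), (350, -148), (400, -148), (450, -149)]
620 [(0, -164), (50, -148), (100, -148), (150, -148), (200, -148), (250, -148), (300, -148), (350, -148), (400, -149), (450, -148)]
640 [(0, -169), (5
[... 1312 characters left out ...]
50, -152), (100, -151), (150, -151), (200, -151), (250, -151), (300, -151), (350, -151), (400, -151), (450, -151)]
620 [(0, -134), (50, -151), (100, -152), (150, -152), (200, -151), (250, -152), (300, -151), (350, -151), (400, -151), (450, -150)]
640 [(0, -133), (50, -152), (100, -151), (150, -151), (200, -151), (250, -151), (300, -151), (350, -152), (400, -151)]
660 [(0, -127), (50, -151), (100, -151), (150, -151), (200, -152), (250, -151), (300, -152), (350, -151), (400, -151)]
680 [(50, -151), (100, -152), (150, -152), (200, -151), (250, -152), (300, -151), (350, -151), (400, -151)]
700 [(50, -151), (100, -152), (150, -152), (200, -152), (250, -151), (300, -151), (350, -151), (400, -151)]
```

```bash
cat >> h.py <<'E'
from scipy.spatial.transform import Rotation as Ro
def pose(roll=0,pitch=0,yaw=0):
    "tool down, x=-X,y=+Y; roll about world X, pitch about Y, yaw about Z (rad)"
    return (Ro.from_euler('z',yaw)*Ro.from_euler('xy',[roll,pitch])).as_matrix()@np.diag([-1.,1,-1])
def plan(p,R,s=None,vmax=37):
    s=s or telemetry.sense(); p0=np.array(s['position']);R0=np.array(s['tcp_rot'])
    rv=Ro.from_matrix(R0.T@R).as_rotvec(); d=np.array(p)-p0
    n=max(1,int(np.ceil(max(np.linalg.norm(d)/vmax,np.abs(rv).max()/.078)))); 
    print('n',n,'d',d.round(1)); 
    if np.linalg.norm(rv)<.02: print('per row shift',(R0.T@d/75/n).round(3),'total',(R0.T@d/75).round(3),'turn total',(rv/.08).round(2)); return
    out=[]
    for i in range(n):
        Ri=R0@Ro.from_rotvec(rv*i/n).as_matrix()
        out.append(np.r_[Ri.T@d/75/n, rv/.08/n].round(2).tolist())
    for o in out: print(o)
E
python3 - <<'E'
from h import *
for f in ('t0','s0'):
  c=np.load(f'pics/{f}_c.npz');D=np.load(f'pics/{f}.npy')
  v,u=np.mgrid[:420,:560]
  P=np.stack([(u-c['cx'])/c['fx']*D,(v-c['cy'])/c['fy']*D,D],-1)
  W=(P-c['t'])@c['R']; W[D==0]=np.nan
  for y in range(-150,360,50):
    m=(W[...,1]>=y)&(W[...,1]<y+50)&(W[...,2]>60)&(W[...,0]>200)
    print(f,y,[(z,int(W[...,0][m&(W[...,2]>z)&(W[...,2]<z+150)].min(initial=9999))) for z in (60,210,360)])
plan([280,250,300],pose())
E
```

```text
t0 -150 [(60, 432), (210, 457), (360, 459)]
t0 -100 [(60, 424), (210, 427), (360, 441)]
t0 -50 [(60, 424), (210, 428), (360, 441)]
t0 0 [(60, 424), (210, 9999), (360, 472)]
t0 50 [(60, 424), (210, 439), (360, 442)]
t0 100 [(60, 424), (210, 439), (360, 442)]
t0 150 [(60, 424), (210, 346), (360, 9999)]
t0 200 [(60, 424), (210, 9999), (360, 9999)]
t0 250 [(60, 424), (210, 9999), (360, 9999)]
t0 300 [(60, 9999), (210, 9999), (360, 9999)]
t0 350 [(60, 9999), (210, 9999), (360, 9999)]
s0 -150 [(60, 428), (210, 456), (360, 457)]
s0 -100 [(60, 422), (210, 424), (360, 438)]
s0 -50 [(60, 422), (210, 431), (360, 439)]
s0 0 [(60, 421), (210, 482), (360, 470)]
s0 50 [(60, 421), (210, 437), (360, 440)]
s0 100 [(60, 422), (210, 438), (360, 440)]
s0 150 [(60, 422), (210, 345), (360, 436)]
s0 200 [(60, 422), (210, 353), (360, 444)]
s0 250 [(60, 422), (210, 486), (360, 9999)]
s0 300 [(60, 422), (210, 9999), (360, 9999)]
s0 350 [(60, 447), (210, 638), (360, 9999)]
n 9 d [ 125.7 -277.3   55.7]
[-0.29, -0.34, -0.08, -0.0, -0.0, -0.4]
[-0.28, -0.35, -0.08, -0.0, -0.0, -0.4]
[-0.27, -0.36, -0.08, -0.0, -0.0, -0.4]
[-0.26, -0.37, -0.08, -0.0, -0.0, -0.4]
[-0.25, -0.38, -0.08, -0.0, -0.0, -0.4]
[-0.24, -0.38, -0.08, -0.0, -0.0, -0.4]
[-0.22, -0.39, -0.08, -0.0, -0.0, -0.4]
[-0.21, -0.4, -0.08, -0.0, -0.0, -0.4]
[-0.2, -0.4, -0.08, -0.0, -0.0, -0.4]
```

Run:
```python
from h import *
for f in ('t0','s0'):
  c=np.load(f'pics/{f}_c.npz');D=np.load(f'pics/{f}.npy')
  v,u=np.mgrid[:420,:560]
  P=np.stack([(u-c['cx'])/c['fx']*D,(v-c['cy'])/c['fy']*D,D],-1)
  W=(P-c['t'])@c['R']
  q=W[(D>0)&(W[...,0]>250)&(W[...,0]<415)&(W[...,1]>50)&(W[...,1]<400)&(W[...,2]>80)]
  print(f,len(q),q.min(0).round(),q.max(0).round())
  q=q[q[:,0]<375];print(q.min(0).round(),q.max(0).round())
plan([285,330,380],pose())
```

```text
t0 586 [346. 169. 228.] [415. 196. 253.]
[346. 176. 228.] [375. 196. 248.]
s0 544 [345. 165. 223.] [415. 201. 252.]
[345. 173. 223.] [375. 201. 248.]
n 8 d [ 130.7 -197.3  135.7]
[-0.3, -0.25, -0.23, -0.0, -0.0, -0.44]
[-0.29, -0.27, -0.23, -0.0, -0.0, -0.44]
[-0.28, -0.28, -0.23, -0.0, -0.0, -0.44]
[-0.27, -0.29, -0.23, -0.0, -0.0, -0.44]
[-0.26, -0.29, -0.23, -0.0, -0.0, -0.44]
[-0.25, -0.3, -0.23, -0.0, -0.0, -0.44]
[-0.24, -0.31, -0.23, -0.0, -0.0, -0.44]
[-0.23, -0.32, -0.23, -0.0, -0.0, -0.44]
```

>>> {"op": "apply_moves", "data": {"increments": [-0.3,-0.25,-0.23,0,0,-0.44,85,-0.29,-0.27,-0.23,0,0,-0.44,85,-0.28,-0.28,-0.23,0,0,-0.44,85,-0.27,-0.29,-0.23,0,0,-0.44,85,-0.26,-0.29,-0.23,0,0,-0.44,85,-0.25,-0.3,-0.23,0,0,-0.44,85,-0.24,-0.31,-0.23,0,0,-0.44,85,-0.23,-0.32,-0.23,0,0,-0.44,85], "newtons": 20}}

```text
clock: 0.77
position: [284.3, 329.1, 383.8]
tcp_rot: [[-1.0, 0.001, -0.0], [0.001, 1.0, -0.0], [0.0, -0.0, -1.0]]
ft_force: [0.8, -0.4, 0.3]
grip_width: 0.992
finger_force: 0.0
```

Run:
```python
from h import *
s=telemetry.sense();print(s['position'],s['joint_positions'].round(2),s['tcp_rot'].round(2))
plan([390,0,380],pose())
```

```text
[284.31086948 329.07849007 383.76610422] [-1.04  0.03  0.15  1.51 -0.    1.6   0.68] [[-1.  0. -0.]
 [ 0.  1. -0.]
 [ 0. -0. -1.]]
n 10 d [ 105.7 -329.1   -3.8]
per row shift [-0.141 -0.439  0.005] total [-1.415 -4.386  0.052] turn total [-0.01 -0.01 -0.02]
```

>>> {"op": "apply_moves", "data": {"increments": [-0.1,-0.45,0,0,0,0,85,-0.1,-0.45,0,0,0,0,85,-0.1,-0.45,0,0,0,0,85,-0.1,-0.45,0,0,0,0,85,-0.1,-0.45,0,0,0,0,85,-0.1,-0.45,0,0,0,0,85,-0.1,-0.45,0,0,0,0,85,-0.1,-0.45,0,0,0,0,85,-0.1,-0.45,0,0,0,0,85,-0.1,-0.45,0,0,0,0,85,-0.1,-0.45,0,0,0,0,85,-0.1,-0.45,0,0,0,0,85]}}

```text
clock: 1.77
position: [372.3, -76.4, 383.1]
tcp_rot: [[-1.0, 0.003, 0.0], [0.003, 1.0, 0.001], [-0.0, 0.001, -1.0]]
ft_force: [0.1, 0.8, -0.3]
grip_width: 0.993
finger_force: 0.0
```

>>> {"op": "apply_moves", "data": {"increments": [0,-0.5,0.1,0,0,0,40,0,-0.5,0.1,0,0,0,40,0,-0.5,0.1,0,0,0,40,0,-0.3,0.1,0,0,0,40,0,0,0,0,0,0,40,0,0,0,0,0,0,40]}}

```text
clock: 2.27
position: [371.3, -210.4, 352.7]
tcp_rot: [[-1.0, 0.007, -0.002], [0.007, 1.0, 0.0], [0.002, 0.0, -1.0]]
ft_force: [0.3, 0.8, 0.6]
grip_width: 0.463
finger_force: 0.0
```

Run:
```python
from h import *
s=telemetry.sense();print(s['position'],s['joint_positions'].round(2),s['tcp_rot'].round(2),s['grip_width'])
save('scene','s1'); save('top','t1'); save('wrist','w1')
a=[cv2.resize(cv2.imread(f'pics/{n}.png')[r[0]:r[1],r[2]:r[3]],(400,300)) for n,r in (('s1',(0,420,0,560)),('t1',(0,420,0,560)),('w1',(0,420,0,560)))]
cv2.imwrite('pics/m1.png',np.vstack([np.hstack(a[:2]),np.hstack([a[2],a[2]*0])]))
```

```text
[ 371.33356199 -210.39195256  352.70685327] [-0.56 -0.01  1.04  1.62  0.01  1.53  2.04] [[-1.    0.01 -0.  ]
 [ 0.01  1.    0.  ]
 [ 0.    0.   -1.  ]] 0.463473935888626
```

View pics/m1.png

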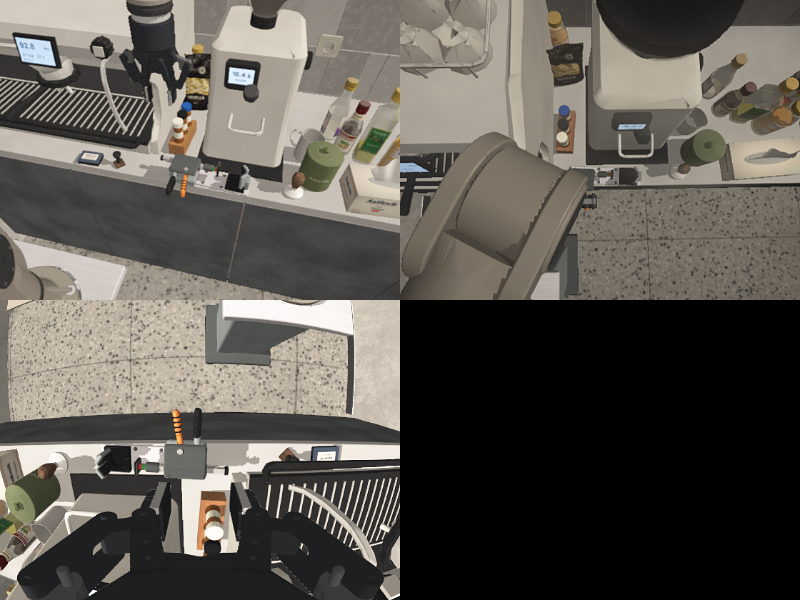

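The arm works, but the elbow has swung left (j3 = 1.04), which would bring the forearm across the machine. I'll swing the elbow back in the free air on the right, using an extended sweep rightwards and a retracted sweep back.

Run:
```python
from h import *
plan([430,-400,400],pose(yaw=-.75))
```

```text
n 10 d [  57.1 -192.1   46.7]
[-0.08, -0.26, -0.06, 0.0, -0.0, 0.94]
[-0.1, -0.25, -0.06, 0.0, -0.0, 0.94]
[-0.11, -0.24, -0.06, 0.0, -0.0, 0.94]
[-0.13, -0.23, -0.06, 0.0, -0.0, 0.94]
[-0.15, -0.22, -0.06, 0.0, -0.0, 0.94]
[-0.16, -0.21, -0.06, 0.0, -0.0, 0.94]
[-0.18, -0.2, -0.06, 0.0, -0.0, 0.94]
[-0.19, -0.18, -0.06, 0.0, -0.0, 0.94]
[-0.21, -0.17, -0.06, 0.0, -0.0, 0.94]
[-0.22, -0.15, -0.06, 0.0, -0.0, 0.94]
```

>>> {"op": "apply_moves", "data": {"increments": [-0.08,-0.26,-0.06,0,0,0.94,40,-0.1,-0.25,-0.06,0,0,0.94,40,-0.11,-0.24,-0.06,0,0,0.94,40,-0.13,-0.23,-0.06,0,0,0.94,40,-0.15,-0.22,-0.06,0,0,0.94,40,-0.16,-0.21,-0.06,0,0,0.94,40,-0.18,-0.2,-0.06,0,0,0.94,40,-0.19,-0.18,-0.06,0,0,0.94,40,-0.21,-0.17,-0.06,0,0,0.94,40,-0.22,-0.15,-0.06,0,0,0.94,40]}}

```text
clock: 3.25
position: [430.9, -400.5, 397.8]
tcp_rot: [[-0.729, 0.685, 0.0], [0.685, 0.729, 0.002], [0.001, 0.002, -1.0]]
ft_force: [-0.1, 0.2, 0.2]
grip_width: 0.469
finger_force: 0.0
```

Run:
```python
from h import *
s=telemetry.sense();print(s['position'],s['joint_positions'].round(3))
```

```text
[ 430.92392834 -400.4561245   397.83105653] [ 0.104  0.544  1.164  1.079 -0.511  1.798  1.901]
```

>>> {"op": "apply_moves", "data": {"increments": [0,-0.5,0,0,0,0.8,40,0,-0.5,0,0,0,0.8,40,0,-0.5,0,0,0,0.8,40,0,-0.5,0,0,0,0.8,40,0,-0.5,0,0,0,0.8,40,0,-0.5,0,0,0,0.8,40,0,-0.5,0,0,0,0.8,40,0,-0.5,0,0,0,0.8,40,0,-0.5,0,0,0,0.8,40]}}

```text
clock: 4.0
position: [147.7, -578.3, 397.7]
tcp_rot: [[-0.239, 0.971, 0.002], [0.971, 0.239, 0.001], [0.001, 0.002, -1.0]]
ft_force: [0.1, -0.2, -0.1]
grip_width: 0.47
finger_force: 0.0
```

Run:
```python
from h import *
s=telemetry.sense();print(s['position'],s['joint_positions'].round(3))
```

```text
[ 147.74924912 -578.30650591  397.66064946] [ 0.685  0.583  1.211  1.051 -0.562  1.821  1.92 ]
```

>>> {"op": "apply_moves", "data": {"increments": [0.5,0,0,0,0,0,40,0.5,0,0,0,0,0,40,0.5,0,0,0,0,0,40,0.5,0,0,0,0,0,40,0.5,0,0,0,0,0,40,0.4,0,0,0,0,0,40]}}

```text
clock: 4.5
position: [101.3, -379.7, 400.3]
tcp_rot: [[-0.238, 0.971, -0.0], [0.971, 0.238, 0.004], [0.004, 0.001, -1.0]]
ft_force: [1.3, 0.5, -0.6]
grip_width: 0.464
finger_force: 0.0
```

Run:
```python
from h import *
s=telemetry.sense();print(s['position'],s['joint_positions'].round(3))
```

```text
[ 101.33871125 -379.7229851   400.26320315] [-0.037 -0.22   1.082  1.578  0.193  1.671  1.293]
```

>>> {"op": "apply_moves", "data": {"increments": [0,0.45,0,0,0,-0.95,40,0,0.45,0,0,0,-0.95,40,0,0.45,0,0,0,-0.95,40,0,0.45,0,0,0,-0.95,40,0,0.45,0,0,0,-0.95,40,0,0.45,0,0,0,-0.95,40,0,0.45,0,0,0,-0.95,40,0,0.45,0,0,0,-0.95,40]}}

```text
clock: 5.17
position: [335.4, -250.1, 401.8]
tcp_rot: [[-0.753, 0.658, 0.001], [0.658, 0.753, 0.005], [0.002, 0.005, -1.0]]
ft_force: [1.1, -0.6, 1.2]
grip_width: 0.47
finger_force: 0.0
```

Run:
```python
from h import *
s=telemetry.sense();print(s['position'],s['joint_positions'].round(3))
```

```text
[ 335.42261601 -250.06176171  401.84038698] [-0.303 -0.034  0.889  1.52   0.021  1.645  1.44 ]
```

```bash
cat > kin.py <<'E'
import numpy as np, itertools
from scipy.optimize import least_squares
from scipy.spatial.transform import Rotation as Ro
rp=[Ro.identity()]+[Ro.from_euler('x',a*np.pi/2) for a in (-1,1,1,1,1,-1)]
rp=[r.as_matrix() for r in rp]
def fk(q,par,sg,full=False):
    d1,d3,a3,a4,d5,a6,d7=par[:7]; off=par[7:14]
    X=[(0,0,d1),(0,0,0),(0,-d3,0),(a3,0,0),(a4,-d5,0),(0,0,0),(a6,d7,0)]
    R=np.eye(3);p=np.zeros(3);P=[]
    for i in range(7):
        p=p+R@np.array(X[i]); R=R@rp[i]
        th=sg[i]*q[i]+off[i]; c,s=np.cos(th),np.sin(th)
        R=R@np.array([[c,-s,0],[s,c,0],[0,0,1]]); P.append(p)
    p=p+R@np.array([0,0,par[14]]);P.append(p)
    return (p,R,np.array(P)) if full else (p,R)
E
cat > fit.py <<'E'
from kin import *
def yr(y):return np.array([[-np.cos(y),-np.sin(y),0],[-np.sin(y),np.cos(y),0],[0,0,-1]])
dat=[([-1.32772,.311716,.013967,1.513058,-.004411,1.319185,-.027185],[154.295,527.192,244.226],-np.arcsin(.2808)),
([-1.04,.03,.15,1.51,0,1.6,.68],[284.31,329.08,383.77],-.001),
([-.56,-.01,1.04,1.62,.01,1.53,2.04],[371.33,-210.39,352.7],-.007),
([.104,.544,1.164,1.079,-.511,1.798,1.901],[430.92,-400.46,397.83],-np.arcsin(.685)),
([.685,.583,1.211,1.051,-.562,1.821,1.92],[147.75,-578.3,397.66],-np.arcsin(.971)),
([-.037,-.22,1.082,1.578,.193,1.671,1.293],[101.34,-379.72,400.26],-np.arcsin(.971)),
([-.303,-.034,.889,1.52,.021,1.645,1.44],[335.42,-250.06,401.84],-np.arcsin(.658))]
best=[]
for sg in itertools.product([1,-1],repeat=7):
    if sg[3]==-1: continue
    def f(x):
        r=[]
        for q,p,y in dat:
            pp,R=fk(q,x,sg); r+=list((pp-p)/5)+list(((R-yr(y))*100).ravel())
        return np.r_[r,(x[:7]-[267,293,52.5,77.5,342.5,76,97])/60,(x[14]-172)/100]
    for o1 in (0,np.pi):
      x0=np.r_[267,293,52.5,77.5,342.5,76,97,np.array([o1,0,0,0,0,0,0]),172]
      r=least_squares(f,x0,max_nfev=40); best.append((r.cost,sg,r.x))
best.sort(key=lambda b:b[0])
for b in best[:4]: print(b[0],b[1],b[2].round(2))
np.savez('kin.npz',sg=best[0][1],par=best[0][2])
E
timeout 500 python3 fit.py
```

```text
11.839391686323443 (-1, 1, -1, 1, -1, -1, -1) [ 2.4804e+02  4.5695e+02  1.6660e+01 -1.1100e+01  4.2255e+02 -1.8880e+01
  1.1632e+02 -3.0000e-02  1.0000e-02  3.1400e+00 -3.1400e+00  0.0000e+00
  1.0000e-02  1.5400e+00  2.2568e+02]
11.839391686332348 (-1, -1, -1, 1, -1, -1, -1) [ 2.4804e+02  4.5695e+02  1.6660e+01 -1.1100e+01  4.2255e+02 -1.8880e+01
  1.1632e+02 -3.1700e+00 -1.0000e-02  0.0000e+00 -3.1400e+00  0.0000e+00
  1.0000e-02  1.5400e+00  2.2568e+02]
11.839391686466627 (-1, -1, -1, 1, -1, -1, -1) [ 2.4804e+02  4.5695e+02  1.6660e+01 -1.1100e+01  4.2255e+02 -1.8880e+01
  1.1632e+02  3.1100e+00 -1.0000e-02  0.0000e+00 -3.1400e+00  0.0000e+00
  1.0000e-02  1.5400e+00  2.2568e+02]
84.19606324597598 (-1, -1, 1, 1, -1, 1, -1) [ 2.5250e+02 -4.3852e+02 -2.4960e+01 -2.3640e+01  4.1643e+02  3.4650e+01
  1.1570e+02  3.1100e+00 -3.1500e+00 -0.0000e+00  1.0000e-02  3.1500e+00
 -1.0000e-02 -1.6100e+00  2.2393e+02]
```

```bash
cat >> kin.py <<'E'
try:
    _z=np.load('kin.npz'); SG=_z['sg'];PAR=_z['par']
except Exception: pass
LO=np.array([-2.7,-.3,-1.27,.12,-1.44,.2,-3.05]);HI=np.array([2.7,1.91,1.3,2.57,4.58,2.03,3.05])
def FK(q): return fk(q,PAR,SG)
def jac(q):
    p,R,P=fk(q,PAR,SG,True); J=np.zeros((6,7)); Rk=np.eye(3)
    off=PAR[7:14]
    for i in range(7):
        Rk=Rk@rp[i]; z=Rk[:,2]*SG[i]; J[:3,i]=np.cross(z,p-P[i]); J[3:,i]=z
        th=SG[i]*q[i]+off[i]; c,s=np.cos(th),np.sin(th); Rk=Rk@np.array([[c,-s,0],[s,c,0],[0,0,1]])
    J[:3]/=1000; return J,p,R
def track(q,p,R,w=1.,it=6):
    q=np.array(q,float)
    for _ in range(it):
        J,pp,RR=jac(q); e=np.r_[(p-pp)/1000,Ro.from_matrix(R@RR.T).as_rotvec()]
        q=q+np.linalg.pinv(J)@e
    return q
def run(q,rows):
    "rows: list of 6-vectors as in interface"
    p,R=FK(q); Q=[np.array(q)]
    for r in rows:
        r=np.array(r); p=p+R@(r[:3]*75); R=R@Ro.from_rotvec(r[3:6]*.08).as_matrix()
        q=track(q,p,R,it=3); Q.append(q)
    return q,np.array(Q)
E
python3 - <<'E'
from kin import *
q=[-.303,-.034,.889,1.52,.021,1.645,1.44]
print(FK(q)[0])
q2=[.685,.583,1.211,1.051,-.562,1.821,1.92]
a,_=run(q2,[[.5,0,0,0,0,0]]*5+[[.4,0,0,0,0,0]]); print(a.round(3),'obs',[-.037,-.22,1.082,1.578,.193,1.671,1.293])
a,_=run([-.037,-.22,1.082,1.578,.193,1.671,1.293],[[0,.45,0,0,0,-.95]]*8); print(a.round(3),'obs',q)
a,_=run([.104,.544,1.164,1.079,-.511,1.798,1.901],[[0,-.5,0,0,0,.8]]*9); print(a.round(3),'obs',q2)
q=[-1.32772,.311716,.013967,1.513058,-.004411,1.319185,-.027185]
print(FK(q)[0], fk(q,PAR,SG,True)[2].round())
E
```

```text
[ 334.02649977 -247.49900723  400.59398401]
[-0.496  0.272  2.098  1.6   -0.238  1.687  1.833] obs [-0.037, -0.22, 1.082, 1.578, 0.193, 1.671, 1.293]
[-0.304 -0.044  0.877  1.53   0.032  1.643  1.422] obs [-0.303, -0.034, 0.889, 1.52, 0.021, 1.645, 1.44]
[ 0.681  0.596  1.237  1.046 -0.582  1.831  1.93 ] obs [0.685, 0.583, 1.211, 1.051, -0.562, 1.821, 1.92]
[154.5976397  534.2293418  245.12463202] [[  0.   0. 248.]
 [  0.   0. 248.]
 [ 39. 138. 682.]
 [ 34. 123. 687.]
 [151. 517. 587.]
 [151. 517. 587.]
 [156. 535. 471.]
 [155. 534. 245.]]
```

```bash
cat >> kin.py <<'E'
def track2(q,p,R,it=2):
    q=np.array(q,float); lock=np.zeros(7,bool)
    for k in range(it+2):
        J,pp,RR=jac(q); e=np.r_[(p-pp)/1000,Ro.from_matrix(R@RR.T).as_rotvec()]
        Jl=J.copy();Jl[:,lock]=0
        d=np.linalg.pinv(Jl,rcond=1e-3)@e; qn=q+d
        bad=((qn>HI-.03)&(d>0))|((qn<LO+.03)&(d<0))
        if bad.any(): lock|=bad; continue
        q=qn
    return q
def Rp(roll=0,pitch=0,yaw=0): return (Ro.from_euler('z',yaw)*Ro.from_euler('xy',[roll,pitch])).as_matrix()@np.diag([-1.,1,-1])
def go(q,w0,w1,n):
    "w: az,r,z,roll,pitch,yaw lerp"
    for i in range(1,n+1):
        w=w0+(w1-w0)*i/n; p=np.array([w[1]*np.cos(w[0]),w[1]*np.sin(w[0]),w[2]]); R=Rp(w[3],w[4],w[5]); q=track2(q,p,R)
    p1,R1=FK(q); return q, np.linalg.norm(p1-p)
E
cat > srch.py <<'E'
from kin import *
import time,sys
rng=np.random.default_rng(int(sys.argv[1]))
q0=np.array([-.303,-.034,.889,1.52,.021,1.645,1.44]); w0=np.array([-.64,418,401,0,0,-.718])
wf=np.array([-.49,420,380,0,0,0.])
t=time.time();best=[]
while time.time()-t<200:
    k=rng.integers(1,4); W=[w0]
    for _ in range(k): W.append(np.array([rng.uniform(-1.4,-.6),rng.uniform(370,600),rng.uniform(350,560),rng.uniform(-.4,.4),rng.uniform(-.4,.4),rng.uniform(-2,1)]))
    W.append(wf); q=q0; ok=True; L=0
    for a,b in zip(W,W[1:]):
        d=abs(b-a); n=int(np.ceil(max(np.hypot(d[0]*500,d[1])/35,d[2]/35,d[3:].max()/.078,1))); L+=n
        q,e=go(q,a,b,max(2,n//3))
        if e>5: ok=False;break
    if ok: best.append((q[2]+L*.004,q[2],L,q,W))
best.sort(key=lambda b:b[0]); print(len(best))
for b in best[:2]: print(round(b[1],2),b[2],b[3].round(2)); print(np.array(b[4]).round(2).tolist())
E
for i in 1 2 3 4; do python3 srch.py $i > o$i & done; wait; cat o?
```

```text
7466
-1.21 27 [ 1.7  -0.04 -1.21  1.56 -0.02  1.6   2.06]
[[-0.64, 418.0, 401.0, 0.0, 0.0, -0.72], [-1.09, 553.73, 377.64, 0.19, 0.23, 0.61], [-0.49, 420.0, 380.0, 0.0, 0.0, 0.0]]
-1.23 33 [ 1.72 -0.04 -1.23  1.56 -0.03  1.6   2.06]
[[-0.64, 418.0, 401.0, 0.0, 0.0, -0.72], [-0.82, 501.82, 415.05, 0.01, 0.39, -1.63], [-0.49, 420.0, 380.0, 0.0, 0.0, 0.0]]
7409
-1.23 25 [ 1.73 -0.04 -1.23  1.56 -0.03  1.6   2.06]
[[-0.64, 418.0, 401.0, 0.0, 0.0, -0.72], [-0.89, 448.81, 397.19, 0.23, -0.24, 0.56], [-0.49, 420.0, 380.0, 0.0, 0.0, 0.0]]
-1.24 27 [ 1.73 -0.04 -1.24  1.56 -0.03  1.6   2.06]
[[-0.64, 418.0, 401.0, 0.0, 0.0, -0.72], [-0.71, 565.42, 460.9, 0.29, 0.34, -1.36], [-0.49, 420.0, 380.0, 0.0, 0.0, 0.0]]
7361
-1.23 23 [ 1.73 -0.04 -1.23  1.56 -0.02  1.6   2.06]
[[-0.64, 418.0, 401.0, 0.0, 0.0, -0.72], [-0.94, 434.11, 400.5, 0.31, -0.24, 0.46], [-0.49, 420.0, 380.0, 0.0, 0.0, 0.0]]
-1.24 27 [ 1.73 -0.04 -1.24  1.56 -0.03  1.6   2.06]
[[-0.64, 418.0, 401.0, 0.0, 0.0, -0.72], [-1.05, 482.06, 413.13, 0.26, -0.31, 0.62], [-0.49, 420.0, 380.0, 0.0, 0.0, 0.0]]
7258
-1.24 22 [ 1.73 -0.04 -1.24  1.56 -0.03  1.6   2.06]
[[-0.64, 418.0, 401.0, 0.0, 0.0, -0.72], [-1.28, 469.03, 391.08, 0.3, -0.21, -0.14], [-0.49, 420.0, 380.0, 0.0, 0.0, 0.0]]
-1.24 26 [ 1.73 -0.04 -1.24  1.56 -0.03  1.6   2.06]
[[-0.64, 418.0, 401.0, 0.0, 0.0, -0.72], [-1.35, 470.08, 396.28, 0.28, -0.15, 0.27], [-0.49, 420.0, 380.0, 0.0, 0.0, 0.0]]
```

```bash
cat > srch.py <<'E'
from kin import *
import time,sys
def sim(q,W):
    L=0;m=9
    for a,b in zip(W,W[1:]):
        d=abs(b-a); n=int(np.ceil(max(np.hypot(d[0]*500,d[1])/33,d[2]/33,d[3:].max()/.075,1))); L+=n
        for i in range(n):
            w0=a+(b-a)*i/n; w1=a+(b-a)*(i+1)/n; qo=q
            q,e=go(q,w0,w1,2)
            if e>4: return None
            m=min(m,.13/max(1e-9,abs(q-qo).max()))
    return q,L,m
def elbow(q): return fk(q,PAR,SG,True)[2][3]
if __name__=='__main__':
  rng=np.random.default_rng(int(sys.argv[1]))
  q0=np.array([-.303,-.034,.889,1.52,.021,1.645,1.44]); w0=np.array([-.64,418,401,0,0,-.718])
  wp=np.array([-.395,520,330,0.05,0,0.]); wg=np.array([-.286,672,250,.05,0,0.])
  t=time.time();best=[];N=0
  while time.time()-t<330:
    N+=1; k=rng.integers(1,3); W=[w0]
    for _ in range(k): W.append(np.array([rng.uniform(-1.4,-.65),rng.uniform(380,600),rng.uniform(350,560),rng.uniform(-.5,.5),rng.uniform(-.5,.5),rng.uniform(-2,1)]))
    W.append(wp); W.append(wg); r=sim(q0,W)
    if r is None: continue
    q,L,m=r
    if m<.8: continue
    y=elbow(q)[1]; best.append((abs(y+200)+L*1.,y,L,m,q,W))
  best.sort(key=lambda b:b[0]); print(N,len(best))
  for b in best[:3]: print(round(b[1]),b[2],round(b[3],2),b[4].round(2)); print(np.array(b[5]).round(2).tolist())
E
for i in 1 2 3 4; do python3 srch.py $i > o$i & done; wait; cat o?
```

```text
5186 1536
-82 48 0.9 [ 0.31  0.58 -0.06  1.12 -0.01  1.46  1.83]
[[-0.64, 418.0, 401.0, 0.0, 0.0, -0.72], [-1.35, 537.33, 417.73, 0.37, 0.44, -1.94], [-0.4, 520.0, 330.0, 0.05, 0.0, 0.0], [-0.29, 672.0, 250.0, 0.05, 0.0, 0.0]]
-68 40 1.1 [ 0.26  0.58  0.03  1.12 -0.06  1.46  1.87]
[[-0.64, 418.0, 401.0, 0.0, 0.0, -0.72], [-0.84, 577.67, 407.89, 0.16, 0.17, -1.59], [-0.87, 531.24, 530.75, -0.08, 0.01, -0.51], [-0.4, 520.0, 330.0, 0.05, 0.0, 0.0], [-0.29, 672.0, 250.0, 0.05, 0.0, 0.0]]
-53 29 1.03 [ 0.2   0.58  0.14  1.12 -0.12  1.46  1.91]
[[-0.64, 418.0, 401.0, 0.0, 0.0, -0.72], [-0.8, 400.8, 381.83, -0.19, -0.21, 0.41], [-0.4, 520.0, 330.0, 0.05, 0.0, 0.0], [-0.29, 672.0, 250.0, 0.05, 0.0, 0.0]]
5262 1533
-82 62 1.08 [ 0.32  0.58 -0.07  1.12 -0.01  1.46  1.83]
[[-0.64, 418.0, 401.0, 0.0, 0.0, -0.72], [-1.21, 441.34, 458.59, -0.06, -0.32, -1.97], [-1.18, 492.02, 464.99, -0.41, -0.48, 0.07], [-0.4, 520.0, 330.0, 0.05, 0.0, 0.0], [-0.29, 672.0, 250.0, 0.05, 0.0, 0.0]]
-54 35 0.87 [ 0.21  0.58  0.13  1.12 -0.12  1.46  1.9 ]
[[-0.64, 418.0, 401.0, 0.0, 0.0, -0.72], [-0.86, 443.45, 506.87
[... 1119 characters left out ...]
  1.46  1.85]
[[-0.64, 418.0, 401.0, 0.0, 0.0, -0.72], [-0.74, 571.87, 455.18, -0.14, 0.1, 0.36], [-1.23, 396.85, 514.23, 0.3, -0.02, -1.03], [-0.4, 520.0, 330.0, 0.05, 0.0, 0.0], [-0.29, 672.0, 250.0, 0.05, 0.0, 0.0]]
-66 47 0.98 [ 0.25  0.58  0.05  1.12 -0.07  1.46  1.87]
[[-0.64, 418.0, 401.0, 0.0, 0.0, -0.72], [-1.0, 538.03, 402.86, 0.07, 0.42, -1.91], [-0.4, 520.0, 330.0, 0.05, 0.0, 0.0], [-0.29, 672.0, 250.0, 0.05, 0.0, 0.0]]
-59 42 0.82 [ 0.22  0.58  0.1   1.12 -0.1   1.46  1.89]
[[-0.64, 418.0, 401.0, 0.0, 0.0, -0.72], [-0.95, 406.91, 365.92, 0.01, -0.31, -1.47], [-0.65, 396.93, 470.78, -0.18, -0.22, -1.63], [-0.4, 520.0, 330.0, 0.05, 0.0, 0.0], [-0.29, 672.0, 250.0, 0.05, 0.0, 0.0]]
```

```bash
cat >> h.py <<'E'
def chain(W,s=None,dec=2):
    "W: list of (az,r,z,roll,pitch,yaw) cyl waypoints, first = start; prints rows"
    s=s or telemetry.sense(); p=np.array(s['position']);R=np.array(s['tcp_rot'])
    for a,b in zip(W,W[1:]):
        a,b=np.array(a),np.array(b); d=abs(b-a); n=int(np.ceil(max(np.hypot(d[0]*500,d[1])/36,d[2]/33,d[3:].max()/.075,1))); 
        for i in range(1,n+1):
            w=a+(b-a)*i/n; pt=np.array([w[1]*np.cos(w[0]),w[1]*np.sin(w[0]),w[2]]); Rt=pose(w[3],w[4],w[5])
            r=np.r_[(R.T@(pt-p))/75,Ro.from_matrix(R.T@Rt).as_rotvec()/.08].round(dec)
            p=p+R@(r[:3]*75); R=R@Ro.from_rotvec(r[3:]*.08).as_matrix()
            print(', '.join(f'{x+0:g}' for x in r)+', 40,')
        print('--',n)
E
python3 - <<'E'
from h import *
chain([[-.64,418,401,0,0,-.718],[-1.36,574,543,.11,-.17,-1.37],[-.84,439,360,.33,.44,-.84],[-.395,520,330,.05,0,0]])
E
```

```text
-0.2, -0.36, -0.16, -0.06, -0.23, 0.74, 40,
-0.21, -0.37, -0.18, -0.11, -0.2, 0.73, 40,
-0.2, -0.39, -0.17, -0.09, -0.21, 0.74, 40,
-0.21, -0.4, -0.17, -0.09, -0.22, 0.73, 40,
-0.21, -0.41, -0.18, -0.07, -0.23, 0.73, 40,
-0.21, -0.42, -0.18, -0.06, -0.23, 0.73, 40,
-0.2, -0.43, -0.18, -0.06, -0.24, 0.72, 40,
-0.21, -0.45, -0.18, -0.03, -0.25, 0.72, 40,
-0.21, -0.45, -0.18, -0.03, -0.26, 0.72, 40,
-0.2, -0.47, -0.19, -0.02, -0.26, 0.71, 40,
-0.21, -0.48, -0.19, 0, -0.27, 0.7, 40,
-- 11
0.26, 0.4, 0.27, -0.41, 0.93, -0.62, 40,
0.24, 0.38, 0.3, -0.36, 0.95, -0.6, 40,
0.23, 0.36, 0.33, -0.3, 0.96, -0.58, 40,
0.2, 0.33, 0.34, -0.26, 0.97, -0.56, 40,
0.19, 0.32, 0.37, -0.2, 0.99, -0.52, 40,
0.16, 0.29, 0.38, -0.16, 0.99, -0.5, 40,
0.14, 0.27, 0.39, -0.11, 1.01, -0.46, 40,
0.12, 0.24, 0.41, -0.06, 1.01, -0.42, 40,
0.1, 0.23, 0.41, -0.02, 1.02, -0.38, 40,
-- 9
-0.09, 0.21, 0.07, 0.65, -0.19, -0.9, 40,
-0.1, 0.21, 0.06, 0.62, -0.2, -0.91, 40,
-0.11, 0.21, 0.06, 0.59, -0.22, -0.91, 40,
-0.11, 0.22, 0.05, 0.56, -0.24, -0.92, 40,
-0.12, 0.21, 0.05, 0.53, -0.26, -0.93, 40,
-0.13, 0.22, 0.05, 0.5, -0.28, -0.92, 40,
-0.13, 0.21, 0.04, 0.47, -0.29, -0.93, 40,
-0.15, 0.21, 0.05, 0.43, -0.32, -0.92, 40,
-0.15, 0.22, 0.04, 0.41, -0.34, -0.92, 40,
-0.15, 0.21, 0.04, 0.37, -0.37, -0.92, 40,
-0.17, 0.21, 0.04, 0.34, -0.38, -0.9, 40,
-0.17, 0.2, 0.04, 0.31, -0.4, -0.91, 40,
-- 12
```

>>> {"op": "apply_moves", "data": {"increments": [-0.2,-0.36,-0.16,-0.06,-0.23,0.74,40,-0.21,-0.37,-0.18,-0.11,-0.2,0.73,40,-0.2,-0.39,-0.17,-0.09,-0.21,0.74,40,-0.21,-0.4,-0.17,-0.09,-0.22,0.73,40,-0.21,-0.41,-0.18,-0.07,-0.23,0.73,40,-0.21,-0.42,-0.18,-0.06,-0.23,0.73,40,-0.2,-0.43,-0.18,-0.06,-0.24,0.72,40,-0.21,-0.45,-0.18,-0.03,-0.25,0.72,40,-0.21,-0.45,-0.18,-0.03,-0.26,0.72,40,-0.2,-0.47,-0.19,-0.02,-0.26,0.71,40,-0.21,-0.48,-0.19,0,-0.27,0.7,40]}}

```text
clock: 6.08
position: [117.8, -562.9, 542.6]
tcp_rot: [[-0.193, 0.971, 0.141], [0.967, 0.213, -0.143], [-0.169, 0.108, -0.98]]
ft_force: [0.1, -0.7, 0.5]
grip_width: 0.47
finger_force: 0.0
```

>>> {"op": "apply_moves", "data": {"increments": [0.26,0.4,0.27,-0.41,0.93,-0.62,40,0.24,0.38,0.3,-0.36,0.95,-0.6,40,0.23,0.36,0.33,-0.3,0.96,-0.58,40,0.2,0.33,0.34,-0.26,0.97,-0.56,40,0.19,0.32,0.37,-0.2,0.99,-0.52,40,0.16,0.29,0.38,-0.16,0.99,-0.5,40,0.14,0.27,0.39,-0.11,1,-0.46,40,0.12,0.24,0.41,-0.06,1,-0.42,40,0.1,0.23,0.41,-0.02,1,-0.38,40]}}

```text
clock: 6.83
position: [292.3, -326.6, 359.4]
tcp_rot: [[-0.604, 0.797, -0.026], [0.674, 0.527, 0.517], [0.426, 0.295, -0.856]]
ft_force: [1.1, -0.7, -0.7]
grip_width: 0.467
finger_force: 0.0
```

Run:
```python
from h import *
s=telemetry.sense();print(s['position'],s['joint_positions'].round(3))
```

```text
[ 292.3430682  -326.59478627  359.40781538] [ 0.599  0.414  0.62   1.286 -0.424  2.027  1.808]
```

>>> {"op": "apply_moves", "data": {"increments": [-0.09,0.21,0.07,0.65,-0.19,-0.9,40,-0.1,0.21,0.06,0.62,-0.2,-0.91,40,-0.11,0.21,0.06,0.59,-0.22,-0.91,40,-0.11,0.22,0.05,0.56,-0.24,-0.92,40,-0.12,0.21,0.05,0.53,-0.26,-0.93,40,-0.13,0.22,0.05,0.5,-0.28,-0.92,40,-0.13,0.21,0.04,0.47,-0.29,-0.93,40,-0.15,0.21,0.05,0.43,-0.32,-0.92,40,-0.15,0.22,0.04,0.41,-0.34,-0.92,40,-0.15,0.21,0.04,0.37,-0.37,-0.92,40,-0.17,0.21,0.04,0.34,-0.38,-0.9,40,-0.17,0.2,0.04,0.31,-0.4,-0.91,40]}}

```text
clock: 7.83
position: [480.3, -200.9, 330.0]
tcp_rot: [[-1.0, -0.001, 0.003], [-0.001, 0.999, 0.046], [-0.003, 0.046, -0.999]]
ft_force: [0.4, -0.3, 0.1]
grip_width: 0.464
finger_force: 0.0
```

Run:
```python
from h import *
from srch import *
s=telemetry.sense();q=s['joint_positions'];print(s['position'],q.round(3),s['tcp_rot'].round(3))
print(FK(q)[0],elbow(q).round())
wp=np.array([-.395,520,330,0.05,0,0.])
for roll,x,y,z in [(.07,645,-189,245),(.07,645,-189,113)]:
  wg=np.array([np.arctan2(y,x),np.hypot(x,y),z,roll,0,0]); r=sim(q,[wp,wg]); print(r[0].round(2),fk(r[0],PAR,SG,True)[2][[3,4,7]].round())
```

```text
[ 480.25410248 -200.94645735  330.01983788] [ 0.114  0.235  0.357  1.42  -0.125  1.519  2.042] [[-1.    -0.001  0.003]
 [-0.001  0.999  0.046]
 [-0.003  0.046 -0.999]]
[ 483.99365795 -201.6705863   330.09586621] [ 95.  -8. 695.]
[ 0.12  0.6   0.31  1.12 -0.23  1.48  1.98] [[ 245.  -32.  633.]
 [ 628. -205.  587.]
 [ 645. -189.  245.]]
[ 0.12  0.68  0.29  1.32 -0.26  1.2   2.02] [[ 274.  -36.  612.]
 [ 628. -204.  455.]
 [ 645. -189.  113.]]
```

```bash
sed -e "s/q0=np.array.*$/q0=np.array([.114,.235,.357,1.42,-.125,1.519,2.042]); w0=np.array([-.396,520.6,330,.047,0,0])/" -e 's/<330/<75/' -e 's/uniform(380,600)/uniform(400,600)/' -e 's/L\*1\./L*.8/' srch.py > srch2.py
for i in 1 2 3 4; do python3 srch2.py $i > o$i & done; wait; cat o?
```

```text
937 368
-149 56 0.95 [ 0.56  0.62 -0.52  1.12  0.25  1.48  1.67]
[[-0.4, 520.6, 330.0, 0.05, 0.0, 0.0], [-1.3, 553.01, 549.49, 0.45, 0.06, -1.56], [-0.82, 503.28, 540.03, 0.04, -0.29, -1.65], [-0.4, 520.0, 330.0, 0.05, 0.0, 0.0], [-0.29, 672.0, 250.0, 0.05, 0.0, 0.0]]
-104 48 0.96 [ 0.4   0.58 -0.22  1.12  0.08  1.46  1.78]
[[-0.4, 520.6, 330.0, 0.05, 0.0, 0.0], [-1.23, 543.73, 442.17, 0.43, 0.12, -1.21], [-1.22, 458.31, 395.59, 0.03, -0.42, -0.26], [-0.4, 520.0, 330.0, 0.05, 0.0, 0.0], [-0.29, 672.0, 250.0, 0.05, 0.0, 0.0]]
-81 59 0.95 [ 0.31  0.58 -0.06  1.12 -0.01  1.46  1.83]
[[-0.4, 520.6, 330.0, 0.05, 0.0, 0.0], [-1.01, 475.31, 451.63, 0.17, 0.29, -1.85], [-1.11, 523.85, 354.39, 0.45, 0.14, -0.54], [-0.4, 520.0, 330.0, 0.05, 0.0, 0.0], [-0.29, 672.0, 250.0, 0.05, 0.0, 0.0]]
912 321
-153 51 0.81 [ 0.57  0.62 -0.54  1.12  0.26  1.48  1.66]
[[-0.4, 520.6, 330.0, 0.05, 0.0, 0.0], [-1.05, 517.03, 512.42, 0.3, 0.28, -1.67], [-0.4, 520.0, 330.0, 0.05, 0.0, 0.0], [-0.29, 672.0, 250.0, 0.05, 0.0, 0.0]]
-109 68 1.28 [ 0.42  0.59 -0.25  1.12  0.09  1.46  1.77]
[[-0.4, 520.6, 330.0, 0.05, 
[... 1182 characters left out ...]
]]
954 354
-99 43 1.1 [ 0.38  0.58 -0.18  1.12  0.06  1.46  1.79]
[[-0.4, 520.6, 330.0, 0.05, 0.0, 0.0], [-1.06, 580.55, 404.88, 0.4, 0.34, -1.36], [-0.4, 520.0, 330.0, 0.05, 0.0, 0.0], [-0.29, 672.0, 250.0, 0.05, 0.0, 0.0]]
-90 47 1.17 [ 0.35  0.58 -0.12  1.12  0.02  1.46  1.81]
[[-0.4, 520.6, 330.0, 0.05, 0.0, 0.0], [-1.3, 542.32, 541.54, 0.41, 0.03, -1.55], [-0.4, 520.0, 330.0, 0.05, 0.0, 0.0], [-0.29, 672.0, 250.0, 0.05, 0.0, 0.0]]
-68 47 1.37 [ 0.26  0.58  0.03  1.12 -0.06  1.46  1.87]
[[-0.4, 520.6, 330.0, 0.05, 0.0, 0.0], [-0.81, 596.83, 427.64, 0.47, 0.43, -1.47], [-0.94, 540.97, 547.99, 0.17, -0.37, -0.51], [-0.4, 520.0, 330.0, 0.05, 0.0, 0.0], [-0.29, 672.0, 250.0, 0.05, 0.0, 0.0]]
```

Run:
```python
from h import *
chain([[-.396,520.6,330,.047,0,0],[-1.05,517,512,.3,.28,-1.67],[-.395,520,330,.06,0,0]])
```

```text
0.08, -0.17, -0.11, -0.15, 0.14, 0.92, 40,
0.07, -0.18, -0.12, -0.15, 0.1, 0.92, 40,
0.07, -0.18, -0.12, -0.17, 0.08, 0.92, 40,
0.06, -0.18, -0.11, -0.17, 0.07, 0.91, 40,
0.05, -0.18, -0.12, -0.19, 0.07, 0.92, 40,
0.05, -0.18, -0.13, -0.2, 0.05, 0.92, 40,
0.04, -0.18, -0.12, -0.21, 0.05, 0.91, 40,
0.03, -0.19, -0.13, -0.22, 0.03, 0.92, 40,
0.02, -0.18, -0.13, -0.23, 0.02, 0.91, 40,
0.02, -0.18, -0.13, -0.24, 0.02, 0.92, 40,
0.01, -0.17, -0.13, -0.25, 0, 0.91, 40,
0, -0.18, -0.14, -0.27, 0, 0.91, 40,
-0.01, -0.17, -0.14, -0.27, -0.02, 0.91, 40,
-0.01, -0.17, -0.14, -0.29, -0.02, 0.91, 40,
-0.02, -0.17, -0.15, -0.3, -0.04, 0.91, 40,
-0.03, -0.16, -0.15, -0.3, -0.04, 0.9, 40,
-0.03, -0.16, -0.15, -0.32, -0.05, 0.9, 40,
-0.04, -0.15, -0.16, -0.33, -0.07, 0.9, 40,
-0.05, -0.15, -0.16, -0.34, -0.07, 0.89, 40,
-0.05, -0.14, -0.16, -0.35, -0.08, 0.89, 40,
-0.06, -0.14, -0.17, -0.36, -0.09, 0.89, 40,
-0.07, -0.13, -0.17, -0.38, -0.1, 0.89, 40,
-0.07, -0.12, -0.17, -0.38, -0.11, 0.88, 40,
-- 23
0.08, 0.11, 0.18, 0.38, 0.11, -0.88, 40,
0.08, 0.12, 0.17, 0.36, 0.1, -0.89, 40,
0.07, 0.13, 0.17, 0
[... 151 characters left out ...]
.15, 0.16, 0.31, 0.05, -0.9, 40,
0.04, 0.15, 0.15, 0.3, 0.05, -0.9, 40,
0.03, 0.16, 0.15, 0.29, 0.04, -0.91, 40,
0.03, 0.17, 0.15, 0.28, 0.03, -0.91, 40,
0.02, 0.17, 0.15, 0.27, 0.02, -0.91, 40,
0.01, 0.17, 0.14, 0.25, 0.01, -0.91, 40,
0, 0.17, 0.14, 0.25, 0, -0.91, 40,
0, 0.18, 0.13, 0.23, -0.01, -0.91, 40,
-0.01, 0.18, 0.14, 0.23, -0.01, -0.92, 40,
-0.02, 0.18, 0.13, 0.21, -0.03, -0.92, 40,
-0.02, 0.18, 0.13, 0.2, -0.03, -0.91, 40,
-0.03, 0.18, 0.13, 0.19, -0.05, -0.92, 40,
-0.04, 0.18, 0.12, 0.18, -0.05, -0.92, 40,
-0.05, 0.18, 0.12, 0.17, -0.07, -0.91, 40,
-0.05, 0.18, 0.12, 0.16, -0.07, -0.92, 40,
-0.07, 0.18, 0.12, 0.15, -0.08, -0.92, 40,
-0.06, 0.18, 0.12, 0.13, -0.1, -0.91, 40,
-- 23
```

```bash
sed -e 's/if e>4: return None/if e>4 or (q>HI-.06).any() or (q<LO+.06).any(): return None/' -e 's/rng.integers(1,3)/rng.integers(2,4)/' -e 's/L\*.8/L*.6/' -e 's/<75/<110/' -e 's/,-.65),rng/,-.5),rng/' srch2.py > srch3.py
for i in 1 2 3 4; do python3 srch3.py $i > o$i & done; wait; cat o?
```

```text
1552 230
-82 56 0.85 [ 0.32  0.58 -0.06  1.12 -0.01  1.46  1.83]
[[-0.4, 520.6, 330.0, 0.05, 0.0, 0.0], [-1.33, 554.31, 504.32, -0.42, 0.27, 0.19], [-1.33, 430.82, 370.53, 0.1, -0.13, -0.23], [-1.16, 494.07, 435.4, -0.36, -0.48, -1.17], [-0.4, 520.0, 330.0, 0.05, 0.0, 0.0], [-0.29, 672.0, 250.0, 0.05, 0.0, 0.0]]
-74 58 0.96 [ 0.29  0.58 -0.01  1.12 -0.04  1.46  1.85]
[[-0.4, 520.6, 330.0, 0.05, 0.0, 0.0], [-1.39, 527.84, 398.64, 0.46, -0.3, -1.05], [-0.51, 503.97, 543.63, 0.28, -0.38, -1.35], [-1.05, 576.19, 420.14, -0.04, -0.02, -1.03], [-0.4, 520.0, 330.0, 0.05, 0.0, 0.0], [-0.29, 672.0, 250.0, 0.05, 0.0, 0.0]]
-68 57 0.9 [ 0.26  0.58  0.03  1.12 -0.06  1.46  1.87]
[[-0.4, 520.6, 330.0, 0.05, 0.0, 0.0], [-1.39, 458.25, 495.03, 0.18, -0.48, -1.03], [-0.63, 530.55, 480.03, 0.47, -0.17, -1.75], [-0.4, 520.0, 330.0, 0.05, 0.0, 0.0], [-0.29, 672.0, 250.0, 0.05, 0.0, 0.0]]
1580 261
-75 57 0.93 [ 0.29  0.58 -0.01  1.12 -0.04  1.46  1.85]
[[-0.4, 520.6, 330.0, 0.05, 0.0, 0.0], [-0.83, 544.56, 439.88, 0.43, -0.47, -0.08], [-1.06, 502.09, 418.42, -0.36, -0.35, -1.72], [-0.4, 520.0, 330.0, 0.
[... 1604 characters left out ...]
 -0.58], [-0.4, 520.0, 330.0, 0.05, 0.0, 0.0], [-0.29, 672.0, 250.0, 0.05, 0.0, 0.0]]
-71 56 1.12 [ 0.27  0.58  0.01  1.12 -0.05  1.46  1.86]
[[-0.4, 520.6, 330.0, 0.05, 0.0, 0.0], [-0.92, 452.42, 472.13, 0.06, -0.47, -0.23], [-0.89, 427.07, 483.9, -0.13, -0.2, -1.62], [-0.58, 407.87, 365.59, -0.17, -0.12, -0.41], [-0.4, 520.0, 330.0, 0.05, 0.0, 0.0], [-0.29, 672.0, 250.0, 0.05, 0.0, 0.0]]
-58 37 1.65 [ 0.22  0.58  0.1   1.12 -0.1   1.46  1.89]
[[-0.4, 520.6, 330.0, 0.05, 0.0, 0.0], [-0.94, 407.51, 387.44, 0.31, -0.31, -0.65], [-0.79, 422.01, 411.23, -0.13, -0.07, -0.39], [-0.87, 450.62, 381.93, -0.37, 0.08, -0.77], [-0.4, 520.0, 330.0, 0.05, 0.0, 0.0], [-0.29, 672.0, 250.0, 0.05, 0.0, 0.0]]
```

```bash
sed -i 's/print(.n.,n,/print("n",n,/' h.py
python3 - <<'E'
from h import *
plan([645,-190,230],pose(roll=.075))
E
```

```text
n 6 d [ 164.7   10.9 -100. ]
[-0.37, 0.01, 0.22, -0.06, 0.01, 0.0]
[-0.37, 0.01, 0.22, -0.06, 0.01, 0.0]
[-0.37, 0.01, 0.22, -0.06, 0.01, 0.0]
[-0.37, 0.01, 0.22, -0.06, 0.01, 0.0]
[-0.37, 0.01, 0.22, -0.06, 0.01, 0.0]
[-0.37, 0.01, 0.22, -0.06, 0.01, 0.0]
```

>>> {"op": "apply_moves", "data": {"increments": [-0.37,0.01,0.22,-0.06,0.01,0,42,-0.37,0.01,0.22,-0.06,0.01,0,42,-0.37,0.01,0.22,-0.06,0.01,0,42,-0.37,0.01,0.22,-0.06,0.01,0,42,-0.37,0.01,0.22,-0.06,0.01,0,42,-0.37,0.01,0.22,-0.06,0.01,0,42,0,0,0,0,0,0,42]}}

```text
clock: 8.42
position: [647.8, -189.4, 222.8]
tcp_rot: [[-1.0, 0.001, -0.012], [0.0, 0.997, 0.082], [0.012, 0.082, -0.997]]
ft_force: [-0.8, 1.4, -1.7]
grip_width: 0.494
finger_force: 0.0
```

Run:
```python
from h import *
s=telemetry.sense();print(s['position'],s['joint_positions'].round(3),s['tcp_rot'].round(3),s['grip_width'],s['ft_force'])
p,d=save('wrist','w2'); save('scene','s2')
a=cv2.imread('pics/w2.png'); b=cv2.imread('pics/s2.png')[0:300,120:520]
cv2.imwrite('pics/m2.png',np.hstack([cv2.resize(a,(400,300)),cv2.resize(b,(400,300))]))
cv2.imwrite('pics/w2b.png',cv2.resize(a,(784,588)))
c=cams.camera_params('wrist');print(c)
```

```text
[ 647.81868073 -189.36700559  222.75609961] [ 0.128  0.628  0.315  1.114 -0.256  1.47   1.992] [[-1.     0.001 -0.012]
 [ 0.     0.997  0.082]
 [ 0.012  0.082 -0.997]] 0.4937003086805955 [-0.75157911  1.41018586 -1.7179593 ]
{'fx': 325.19226210127806, 'fy': 325.19226210127806, 'cx': 280.3350605754391, 'cy': 213.31072103168285, 'R': array([[ 0.0045922 ,  0.99693863,  0.0780531 ],
       [ 0.96279669, -0.02549736,  0.26902123],
       [ 0.2701878 ,  0.07391387, -0.9599663 ]]), 't': array([ 171.04335854, -655.73016396,  202.51489202])}
```

View pics/m2.png

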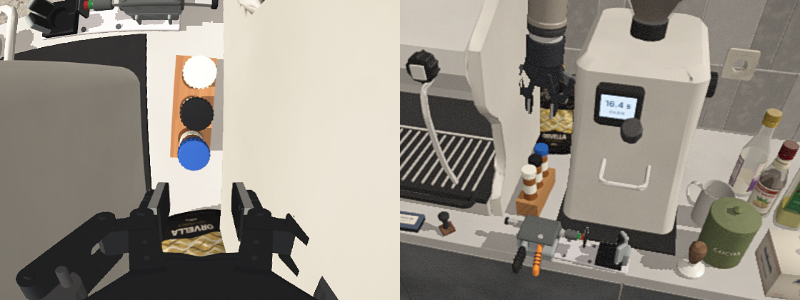

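```bash
cat >> h.py <<'E'
def fish(fn):
    c=np.load(f'pics/{fn}_c.npz');D=np.load(f'pics/{fn}.npy'); v,u=np.mgrid[:420,:560]
    a=np.hypot(u-c['cx'],v-c['cy']); th=a/c['fx']; a[a==0]=1e-9
    k=np.tan(th)/a; P=np.stack([(u-c['cx'])*k*D,(v-c['cy'])*k*D,D],-1)
    W=(P-c['t'])@c['R']; W[D==0]=np.nan; return W
E
python3 - <<'E'
from h import *
s=telemetry.sense();print(s['position'],s['tcp_rot'].round(3),s['ft_force'].round(1),s['tau'].round(1))
W=fish('w2'); R=np.array(s['tcp_rot']);T=(W-s['position'])@R
img=cv2.imread('pics/w2.png').astype(int)
for z in range(-110,20,10):
    m=(T[...,2]>z)&(T[...,2]<z+10)&(abs(T[...,0])<60)&(img.max(-1)<75)
    y=T[...,1][m]
    if len(y): print(z,len(y),np.percentile(y,[0,1,99,100]).round(), T[...,0][m].min().round(),T[...,0][m].max().round())
m=(img[...,0]>img[...,2]+60)&(W[...,2]>110)&(W[...,2]<135)
print('blue',cv2.minEnclosingCircle(W[m&(W[...,2]>122)][:,:2].astype(np.float32)),np.nanmedian(W[m][:,2]),W[216,272])
for z in range(150,400,25):
    m=(abs(W[...,2]-z)<12)&(W[...,1]>-165)&(W[...,1]<-120)&(img.min(-1)>150); 
    if m.any(): print('wall',z,np.median(W[m][:,1]).round(1))
from srch import *
print(FK(s['joint_positions'])[0])
E
```

```text
[ 645.18427558 -192.45753297  228.39276244] [[-1.     0.004 -0.008]
 [ 0.004  0.997  0.078]
 [ 0.009  0.078 -0.997]] [ 0.1 -0.5 -0.1] [ -0.6 -48.3   3.2 -22.7  -0.4   0.1  -0. ]
-90 6483 [-66. -64.  46.  50.] 1.0 20.0
-80 9375 [-66. -62.  48.  50.] -6.0 20.0
-70 6931 [-62. -59.  26.  49.] -14.0 17.0
-60 4322 [-59. -57.  47.  48.] -14.0 17.0
-50 3700 [-56. -54.  46.  47.] -14.0 16.0
-40 3495 [-53. -51.  45.  46.] -14.0 13.0
-30 1088 [-42. -40.  43.  45.] -12.0 13.0
-20 676 [-33. -32.  35.  36.] -13.0 11.0
-10 649 [-33. -32.  36.  36.] -12.0 11.0
0 490 [-82. -32.  35.  36.] -50.0 11.0
10 71 [-20. -20.  23.  23.] -11.0 10.0
blue ((642.07421875, -189.8245086669922), 16.730741500854492) 129.8846989577628 [ 641.31981155 -188.93959013  130.09847441]
wall 150 -149.6
wall 175 -149.5
wall 200 -149.5
wall 225 -149.4
wall 250 -149.4
wall 275 -149.4
wall 300 -149.3
wall 325 -149.3
[ 646.57164318 -196.4952218   234.2876929 ]
```

>>> {"op": "apply_moves", "data": {"increments": [0,-0.02,0.15,0,0,0,42,0,-0.02,0.2,0,0,0,42,0,-0.01,0.2,0,0,0,42,0,0,0.2,0,0,0,42,0,0,0.1,0,0,0,42,0,0,0,0,0,0,42,0,0,0,0,0,0,42]}}

```text
clock: 9.1
position: [644.2, -194.6, 168.2]
tcp_rot: [[-1.0, 0.009, -0.003], [0.008, 0.997, 0.075], [0.003, 0.075, -0.997]]
ft_force: [0.1, -0.6, 0.2]
grip_width: 0.495
finger_force: 0.0
```

Run:
```python
from h import *
s=telemetry.sense();print(s['position'],s['tcp_rot'].round(3),s['ft_force'].round(1),s['tau'].round(1),s['wrist_torque'].round(2),s['joint_positions'].round(2))
save('wrist','w3'); W=fish('w3'); img=cv2.imread('pics/w3.png').astype(int)
m=(img[...,0]>img[...,2]+60)&(W[...,2]>110)&(W[...,2]<137)
z=np.nanmedian(W[m][:,2]); print('blue',cv2.minEnclosingCircle(W[m&(W[...,2]>z-4)][:,:2].astype(np.float32)),z)
a=cv2.resize(cv2.imread('pics/w3.png')[120:420],(560,300)); cv2.imwrite('pics/w3c.png',a)
```

```text
[ 644.17133504 -194.60509251  168.2216189 ] [[-1.     0.009 -0.003]
 [ 0.008  0.997  0.075]
 [ 0.003  0.075 -0.997]] [ 0.1 -0.6  0.2] [ -0.1 -50.1   3.8 -21.8  -0.3   0.2   0. ] [-0.07 -0.09 -0.04] [ 0.13  0.64  0.31  1.22 -0.26  1.34  2.01]
blue ((644.749755859375, -188.53546142578125), 16.76382827758789) 127.70741088383716
```

View pics/w3c.png

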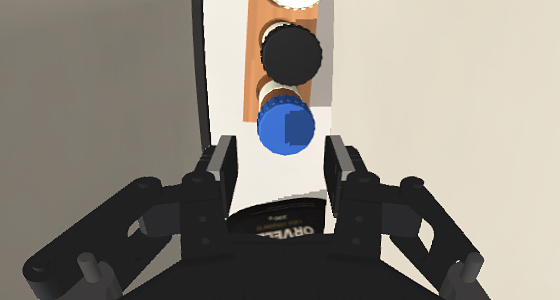

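>>> {"op": "apply_moves", "data": {"increments": [0,0.01,0.15,0,0,0,42,0,0.01,0.15,0,0,0,42,0,0.01,0.15,0,0,0,42,0,0,0.05,0,0,0,42,0,0,0,0,0,0,42,0,0,0,0,0,0,42]}}

```text
clock: 9.65
position: [644.1, -189.2, 129.1]
tcp_rot: [[-1.0, 0.008, -0.005], [0.008, 0.997, 0.076], [0.006, 0.076, -0.997]]
ft_force: [0.5, 0.2, 0.9]
grip_width: 0.495
finger_force: 0.0
```

Run:
```python
from h import *
s=telemetry.sense();print(s['position'],s['tcp_rot'].round(3),s['ft_force'].round(1),s['tau'].round(1),s['wrist_torque'].round(2))
save('wrist','w4')
W=fish('w4'); R=np.array(s['tcp_rot']);T=(W-s['position'])@R
img=cv2.imread('pics/w4.png').astype(int)
for z in (-90,-80,-70,-50,-20,0):
    m=(T[...,2]>z)&(T[...,2]<z+10)&(abs(T[...,0])<25)&(img.max(-1)<75); y=T[...,1][m]
    if len(y): print(z,np.percentile(y,[0,1,99,100]).round())
for f,z in ((T,0),):
    m=(img[...,0]>img[...,2]+60)&(abs(T[...,2])<40)
    print('blue tool frame',np.nanmean(T[m],0).round(1), cv2.minEnclosingCircle(T[m][:,:2].astype(np.float32)))
```

```text
[ 644.05958041 -189.1791999   129.07815945] [[-1.     0.008 -0.005]
 [ 0.008  0.997  0.076]
 [ 0.006  0.076 -0.997]] [0.5 0.2 0.9] [ -0.1 -50.7   4.  -21.4  -0.3   0.2   0. ] [-0.1   0.01 -0.03]
-90 [-69. -65.  45.  48.]
-80 [-66. -63.  45.  47.]
-70 [-63. -60.  25.  27.]
-50 [-56. -54.  44.  45.]
-20 [-35. -34.  34.  34.]
0 [-33. -33.  32.  33.]
blue tool frame [2.3 0.3 2.4] ((-0.16316047310829163, 0.3645205497741699), 16.98813247680664)
```

>>> {"op": "apply_moves", "data": {"increments": [0,-0.01,0.1,0,0,0,42,0,0,0.1,0,0,0,42,0,0,0,0,0,0,42,0,0,0,0,0,0,10,0,0,0,0,0,0,10,0,0,0,0,0,0,10,0,0,0,0,0,0,10,0,0,0,0,0,0,10,0,0,0,0,0,0,10,0,0,0,0,0,0,10], "newtons": 45}}

```text
clock: 10.53
position: [644.3, -188.9, 114.9]
tcp_rot: [[-1.0, 0.008, -0.004], [0.008, 0.997, 0.076], [0.004, 0.076, -0.997]]
ft_force: [0.4, 0.1, -0.8]
grip_width: 0.368
finger_force: 44.5
```

>>> {"op": "apply_moves", "data": {"increments": [0,0.01,-0.12,0,0,0,10,0,0.01,-0.15,0,0,0,10,0,0.01,-0.15,0,0,0,10,0,0.01,-0.15,0,0,0,10,0,0.02,-0.2,0,0,0,10,0,0.01,-0.2,0,0,0,10,0,0.02,-0.2,0,0,0,10,0,0.01,-0.2,0,0,0,10,0,0.02,-0.2,0,0,0,10,0,0.02,-0.2,0,0,0,10,0,0.01,-0.2,0,0,0,10,0,0,0,0,0,0,10]}}

```text
clock: 11.53
position: [646.8, -189.8, 268.7]
tcp_rot: [[-1.0, 0.007, 0.005], [0.008, 0.997, 0.073], [-0.004, 0.073, -0.997]]
ft_force: [0.6, -0.8, 0.7]
grip_width: 0.37
finger_force: 44.6
```

Run:
```python
from h import *
s=telemetry.sense();print(s['position'],s['joint_positions'].round(3),s['tcp_rot'].round(3))
plan([452,-210,270],pose(0))
save('wrist','w5');save('scene','s5')
a=cv2.imread('pics/w5.png'); b=cv2.imread('pics/s5.png')[0:300,120:520]
cv2.imwrite('pics/m5.png',np.hstack([cv2.resize(a,(400,300)),cv2.resize(b,(400,300))]))
```

```text
[ 646.76579874 -189.82538263  268.65240008] [ 0.125  0.598  0.326  1.052 -0.25   1.542  1.974] [[-1.     0.007  0.005]
 [ 0.008  0.997  0.073]
 [-0.004  0.073 -0.997]]
n 6 d [-194.8  -20.2    1.3]
[0.43, -0.05, -0.01, 0.15, 0.01, -0.02]
[0.43, -0.05, -0.01, 0.15, 0.01, -0.02]
[0.43, -0.05, -0.01, 0.15, 0.01, -0.02]
[0.43, -0.05, -0.01, 0.15, 0.01, -0.02]
[0.43, -0.05, -0.0, 0.15, 0.01, -0.02]
[0.43, -0.05, -0.0, 0.15, 0.01, -0.02]
```

View pics/m5.png

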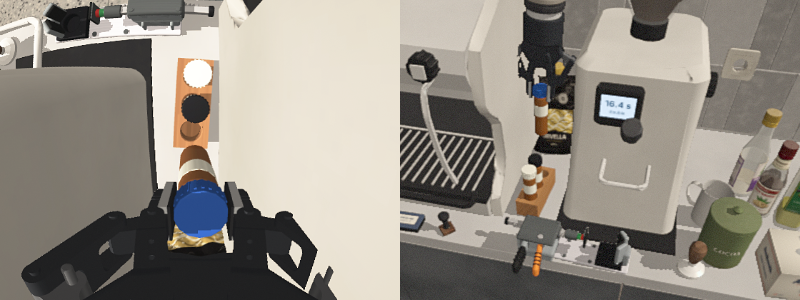

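>>> {"op": "apply_moves", "data": {"increments": [0.3,-0.03,0,0,0,0,10,0.43,-0.05,0,0,0,0,10,0.43,-0.05,0,0,0,0,10,0.43,-0.05,0,0.3,0,0,10,0.43,-0.05,0,0.3,0,-0.04,10,0.43,-0.05,0,0.3,0.03,-0.05,10,0.1,0,0,0,0.03,0,10,0,0,0,0,0,0,10]}}

```text
clock: 12.3
position: [450.7, -208.5, 262.2]
tcp_rot: [[-1.0, 0.003, -0.011], [0.003, 1.0, 0.005], [0.011, 0.005, -1.0]]
ft_force: [1.2, 1.2, -1.1]
grip_width: 0.369
finger_force: 44.7
```

Run:
```python
from h import *
s=telemetry.sense();print(s['position'],s['joint_positions'].round(3),s['tcp_rot'].round(3))
plan([452,-330,250],pose(0))
```

```text
[ 450.69966177 -208.52363991  262.15673667] [ 0.091  0.204  0.371  1.623 -0.076  1.341  2.041] [[-1.     0.003 -0.011]
 [ 0.003  1.     0.005]
 [ 0.011  0.005 -1.   ]]
n 4 d [   1.3 -121.5  -12.2]
per row shift [-0.006 -0.405  0.038] total [-0.024 -1.62   0.153] turn total [ 0.07 -0.13 -0.04]
```

>>> {"op": "apply_moves", "data": {"increments": [0,-0.35,0.05,0.02,-0.04,-0.01,10,0,-0.35,0.05,0.02,-0.04,-0.01,10,0,-0.35,0.05,0.02,-0.04,-0.01,10,0,-0.2,0.05,0,0,0,10,0,0,0,0,0,0,10,0,0,0,0,0,0,10]}}

```text
clock: 12.8
position: [454.3, -302.6, 246.4]
tcp_rot: [[-1.0, -0.001, -0.0], [-0.001, 1.0, -0.0], [0.0, -0.0, -1.0]]
ft_force: [-0.2, 1.0, -0.5]
grip_width: 0.371
finger_force: 44.8
```

Run:
```python
from h import *
s=telemetry.sense();print(s['position'],s['joint_positions'].round(3),s['tcp_rot'].round(3))
save('wrist','w6')
a=cv2.imread('pics/w6.png'); cv2.imwrite('pics/w6c.png',cv2.resize(a,(784,588),interpolation=cv2.INTER_CUBIC))
W=fish('w6'); R=np.array(s['tcp_rot']);T=(W-s['position'])@R
img=a.astype(int); m=(img[...,0]>img[...,2]+60)&(abs(T[...,2])<40)
print('cap tool',cv2.minEnclosingCircle(T[m][:,:2].astype(np.float32)),np.nanpercentile(T[m][:,2],[2,50,98]))
```

```text
[ 454.26681196 -302.56657411  246.39955461] [ 0.238  0.314  0.42   1.533 -0.129  1.323  2.242] [[-1.    -0.001 -0.   ]
 [-0.001  1.    -0.   ]
 [ 0.    -0.    -1.   ]]
cap tool ((-1.0908586978912354, 1.3951548337936401), 17.06599235534668) [-15.13520371 -13.55149153  -0.53647194]
```

View pics/w6c.png

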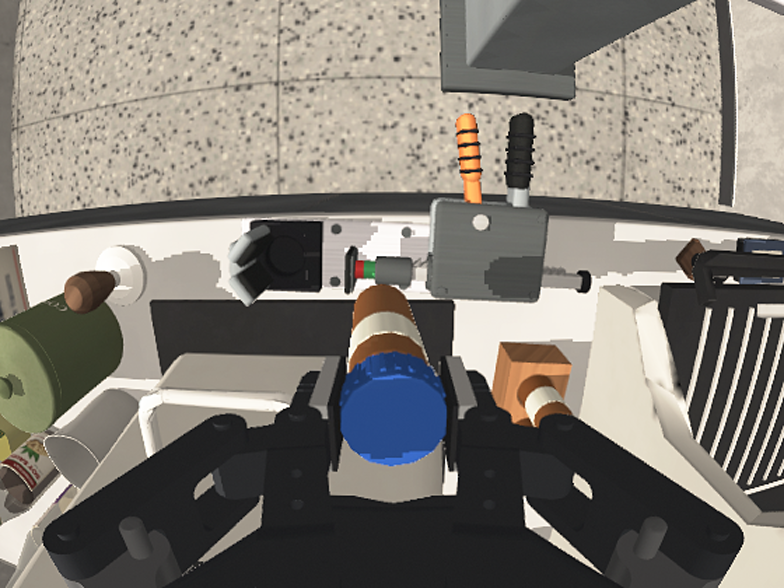

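The wrist view shows the nest block at (248–322, 220–290) with the hole near (290,255). The pad is at x≈350, the green and red plunger at 355–378, and the trigger and grip at (470,160) and (520,160). I'll measure these from depth.

Run:
```python
from h import *
W=fish('w6')
X,Y,Z=W[...,0],W[...,1],W[...,2]
reg=(X>420)&(X<500)&(Y>-415)&(Y<-345)
top=reg&(abs(Z-24)<5); h=reg&(Z<17)&(Y<-360)
for n,m in (('blk',top),('hole',h)): print(n,m.sum(),[np.percentile(c[m],[1,50,99]).round(1) for c in (X,Y,Z)])
# fit hole: rim pixel boundary: pixels of top adjacent to hole pixels
hm=cv2.morphologyEx(h.astype(np.uint8),cv2.MORPH_OPEN,np.ones((3,3)))
n,l,st,ce=cv2.connectedComponentsWithStats(hm); print(st,ce.round(1))
for uv in ((207,182),): 
    print(W[uv[1],uv[0]])
c=np.load('pics/w6_c.npz')
def raypt(u,v,z):
    a=np.hypot(u-c['cx'],v-c['cy']);th=a/c['fx'];k=np.tan(th)/a
    w=c['R'].T@np.array([(u-c['cx'])*k,(v-c['cy'])*k,1]);o=-c['R'].T@c['t'];return o+w*(z-o[2])/w[2]
# hole rim: for mask, silhouette projected at z=24
for i in range(1,n):
    if st[i][4]>40:
        v,u=np.where(l==i); P=np.array([raypt(a,b,24)[:2] for a,b in zip(u,v)]); print(i,'rim proj',P.min(0).round(1),P.max(0).round(1),cv2.minEnclosingCircle(P.astype(np.float32)))
hs=(X>400)&(X<500)&(Y>-300)&(Y<-150)&(abs(Z-79)<5)
print('housing',[np.percentile(c_[hs],[1,50,99]).round(1) for c_ in (X,Y,Z)])
for n_,uv in (('grip',(371,105)),('grip2',(371,95)),('trig',(334,105)),('trig2',(333,95)),('pad',(250,190))): print(n_,W[uv[1]-1:uv[1]+2,uv[0]-1:uv[0]+2].reshape(-1,3).mean(0).round(1))
for z0,z1 in((55,80),):
    m=(X<405)&(X>330)&(Z>z0)&(Z<z1)&(Y>-290)&(Y<-180)
    for x in range(335,405,10):
        q=Y[m&(abs(X-x)<5)]; print(x,np.histogram(q,bins=np.arange(-280,-190,5))[0])
```

```text
blk 1393 [array([422.9, 450.1, 479.5]), array([-412.5, -375.1, -358.3]), array([19.6, 24.4, 26.4])]
hole 1875 [array([420.6, 452.5, 499.5]), array([-413.8, -388.5, -360.3]), array([-881.3,    7.8,   15. ])]
[[     0      0    560    420 233364]
 [   184    131     81     28    676]
 [   191    169     26     27    551]
 [   186    206     46     16    609]] [[280.  209.7]
 [232.  147.2]
 [203.6 182.3]
 [208.5 214.6]]
[ 453.00747456 -386.91977515    7.78044022]
1 rim proj [ 394.3 -408.6] [ 423.5 -318.9] ((407.8099365234375, -363.7397155761719), 46.80453872680664)
2 rim proj [ 435.2 -402.1] [ 464.9 -372.7] ((450.23736572265625, -387.39837646484375), 15.822978019714355)
3 rim proj [ 477.7 -411.2] [ 495.8 -356.8] ((486.76611328125, -383.99066162109375), 28.65953254699707)
housing [array([405.6, 437.2, 471.1]), array([-273.9, -237.5, -197.8]), array([75.2, 79. , 82.1])]
grip [ 365.9 -216.    71.6]
grip2 [ 356.3 -216.    71.1]
trig [ 367.7 -251.5   70.4]
trig2 [nan nan nan]
pad [nan nan nan]
335 [0 0 0 0 0 0 0 0 0 0 0 0 0 0 0 0 0]
345 [ 0  0  0  0 18 30 19  0  0  0  0  0 45 48 31  1  0]
355 [ 0  0  0  0 48 50 55  0  0  0  0  0 80 55 34  2  0]
365 [ 0  0  0  0 25 63 53 11  0  0  0  1 88 49 33  0  0]
375 [ 0  0  0  0  0 71 55 24  0  0  0 10 78 48 38  0  0]
385 [ 0  0  0  0  0 65 51 26  0  0  0 23 71 53 28  0  0]
395 [ 0  0  0  0  0 33 52 42  0  0  0  5 80 48 23  0  0]
```

Run:
```python
from h import *
W=fish('w6'); X,Y,Z=W[...,0],W[...,1],W[...,2]
sub=W[165:200:3,186:224:3]
print('Z');print(np.round(sub[...,2]).astype(int))
print('X row mid',sub[:,5,0].round(0)); print('Y',sub[5,:,1].round(0))
for z0,z1,y0,y1,n in ((60,80,-345,-322,'pad/barrel'),(55,75,-300,-277,'bar'),(60,75,-322,-300,'barrel'),(68,80,-430,-395,'Vjaw')):
    m=(Z>z0)&(Z<z1)&(Y>y0)&(Y<y1)&(X>420)&(X<500); print(n,m.sum(),np.percentile(X[m],[1,50,99]).round(1),np.percentile(Y[m],[1,99]).round(1))
W=W[...]
# top view check
c=np.load('pics/t0_c.npz');D=np.load('pics/t0.npy');v,u=np.mgrid[:420,:560]
P=np.stack([(u-c['cx'])/c['fx']*D,(v-c['cy'])/c['fy']*D,D],-1);W=(P-c['t'])@c['R'];X,Y,Z=W[...,0],W[...,1],W[...,2]
hs=(X>395)&(X<500)&(Y>-300)&(Y<-150)&(abs(Z-79)<5)
print('housing top',[np.percentile(c_[hs],[1,99]).round(1) for c_ in (X,Y)])
m=(Z>60)&(Z<80)&(Y>-345)&(Y<-322)&(X>420)&(X<500);print('pad top',np.percentile(X[m],[1,99]).round(1))
m=(abs(Z-24)<5)&(Y>-412)&(Y<-358)&(X>410)&(X<500);print('blk top',np.percentile(X[m],[1,99]).round(1),np.percentile(Y[m],[1,99]).round(1))
m=(Z>65)&(Z<82)&(Y<-390)&(Y>-430)&(X>410)&(X<500);print('V top',np.percentile(X[m],[1,99]).round(1),np.percentile(Y[m],[1,99]).round(1))
```

```text
Z
[[                  48                   39                   28
                    25                   26                   25
                    24                   25                   24
                    24                   24                   25
                    24]
 [                  50                   47                   40
                    24                   26                   24
                    26                   25                   26
                    24                   24                   24
                    26]
 [                  62                   53                   44
                    15                    9                    7
                     8                   10                   24
                    26                   26                   24
                    25]
 [                  64                   50                   22
                     9                    9                   10
                     8                   10                    9
                    23                   24        
[... 2169 characters left out ...]
       25                   25                   24
                    24                   26                   24
                    24]]
X row mid [430. 434. 440. 443. 447. 450. 454. 457. 461. 465. 467. 468.]
Y [-403. -404. -405. -401. -397. -394. -390. -386. -383. -379. -376. -369.
 -366.]
pad/barrel 296 [439.9 453.  466.7] [-334.  -322.2]
bar 420 [445.7 453.9 464.2] [-299.6 -277.1]
barrel 363 [445.4 453.6 464.1] [-321.3 -300.6]
Vjaw 677 [425.3 452.4 474.7] [-416.6 -396. ]
housing top [array([407.4, 471.8]), array([-274.7, -197.7])]
pad top [441.6 467.8]
blk top [425.5 480.1] [-409.1 -359.4]
V top [427.  475.7] [-418.3 -396.7]<stdin>:4: RuntimeWarning: invalid value encountered in cast
```

```bash
cat > tube.py <<'E'
from h import *
from scipy.optimize import least_squares
def tube(fn,pos,R,show=True):
    W=fish(fn);T=(W-pos)@R
    m=(T[...,2]>12)&(T[...,2]<98)&(abs(T[...,0])<30)&(abs(T[...,1])<19.5)
    q=T[m]
    f=lambda x:np.hypot(q[:,0]-x[0]-x[2]*q[:,2],q[:,1]-x[1]-x[3]*q[:,2])-15
    r=least_squares(f,[0,0,0,0],loss='soft_l1',f_scale=1.)
    if show: print(len(q),'tube axis tool xy at z=0',r.x[:2].round(2),'slope',r.x[2:].round(4),'at z=103',(r.x[:2]+103*r.x[2:]).round(1),'zmax',np.percentile(q[:,2],99).round(1), 'res',np.median(abs(f(r.x))).round(2))
    return r.x
if __name__=='__main__':
    s=telemetry.sense(); tube('w6',s['position'],np.array(s['tcp_rot']))
E
python3 tube.py
```

```text
2047 tube axis tool xy at z=0 [-1.47 -0.29] slope [-0.0084 -0.0571] at z=103 [-2.3 -6.2] zmax 95.6 res 0.18
```

Run:
```python
from h import *
plan([451.1,-388.6,195],pose(.057,.008))
```

```text
n 3 d [ -3.7 -87.3 -51.7]
[0.02, -0.39, 0.23, -0.24, 0.03, 0.01]
[0.02, -0.39, 0.22, -0.24, 0.03, 0.01]
[0.02, -0.4, 0.21, -0.24, 0.03, 0.01]
```

>>> {"op": "apply_moves", "data": {"increments": [0.01,-0.2,0.08,-0.12,0.02,0,10,0.01,-0.2,0.1,-0.12,0.02,0,10,0.01,-0.2,0.12,-0.12,0.02,0,10,0.01,-0.2,0.12,-0.12,0.02,0,10,0.01,-0.2,0.12,-0.12,0.02,0,10,0,-0.18,0.12,-0.12,0,0,10,0,0,0,0,0,0,10,0,0,0,0,0,0,10,0,0,0,0,0,0,10]}}

```text
clock: 13.6
position: [451.3, -387.6, 196.3]
tcp_rot: [[-1.0, -0.004, -0.006], [-0.005, 0.998, 0.058], [0.006, 0.058, -0.998]]
ft_force: [0.7, -0.0, -1.3]
grip_width: 0.373
finger_force: 44.8
```

Run:
```python
from tube import *
s=telemetry.sense();R=np.array(s['tcp_rot']);print(s['position'],R.round(3))
save('wrist','w7'); x=tube('w7',s['position'],R)
d=R@np.array([x[2],x[3],1]); o=s['position']+R@np.array([x[0],x[1],0]); print('dir',d.round(4),'axis at z=24+',(o+d*((24-o[2])/d[2])).round(1))
W=fish('w7');X,Y,Z=W[...,0],W[...,1],W[...,2]
h=(X>420)&(X<490)&(Y>-415)&(Y<-365)&(Z<17)&(Z>0)
hm=cv2.morphologyEx(h.astype(np.uint8),cv2.MORPH_OPEN,np.ones((3,3)));n,l,st,ce=cv2.connectedComponentsWithStats(hm)
for i in range(1,n):
    if st[i][4]>30: m=l==i; print(st[i],[np.percentile(c[m],[1,99]).round(1) for c in (X,Y,Z)])
plan([451.1,-388.6,195],pose(.057,.008))
```

```text
[ 451.32330601 -387.5791564   196.3464322 ] [[-1.    -0.004 -0.006]
 [-0.005  0.998  0.058]
 [ 0.006  0.058 -0.998]]
2047 tube axis tool xy at z=0 [-1.54 -0.35] slope [-0.0091 -0.0568] at z=103 [-2.5 -6.2] zmax 95.8 res 0.18
dir [ 0.0031  0.0011 -1.0017] axis at z=24+ [ 453.4 -387.7   24. ]
[245 163  15   3  45] [array([420.4, 422.1]), array([-411.7, -397.9]), array([ 2.1, 15.5])]
[265 164  17   3  51] [array([421.6, 423.1]), array([-392.1, -376.1]), array([ 2.4, 16.6])]
[253 180  31  28 569] [array([437.9, 463.2]), array([-403.2, -374.2]), array([ 7.5, 13.2])]
n 1 d [-0.3 -1.  -1.7]
per row shift [ 0.004 -0.014  0.022] total [ 0.004 -0.014  0.022] turn total [0.   0.03 0.06]
```

>>> {"op": "apply_moves", "data": {"increments": [0.01,-0.02,0.1,0,0,0,10,0,-0.01,0.16,0,0,0,10,0,-0.01,0.16,0,0,0,10,0,-0.01,0.16,0,0,0,10,0,-0.01,0.16,0,0,0,10,0,-0.005,0.1,0,0,0,10,0,0,0,0,0,0,10,0,0,0,0,0,0,10]}}

```text
clock: 14.32
position: [448.5, -390.1, 132.2]
tcp_rot: [[-1.0, -0.002, -0.008], [-0.002, 0.998, 0.058], [0.008, 0.058, -0.998]]
ft_force: [0.1, 0.4, -0.6]
grip_width: 0.369
finger_force: 45.1
```

```bash
cat > chk.py <<'E'
from tube import *
import sys
fn=sys.argv[1]
s=telemetry.sense();R=np.array(s['tcp_rot']);print(s['position'],R.round(3)[:,2],s['ft_force'].round(1))
save('wrist',fn); x=tube(fn,s['position'],R)
d=R@np.array([x[2],x[3],1]); o=s['position']+R@np.array([x[0],x[1],0]); print('dir',d.round(4),'axis at z=24',(o+d*((24-o[2])/d[2])).round(1))
W=fish(fn);X,Y,Z=W[...,0],W[...,1],W[...,2]
h=(X>425)&(X<490)&(Y>-415)&(Y<-365)&(Z<19)&(Z>0)
hm=cv2.morphologyEx(h.astype(np.uint8),cv2.MORPH_OPEN,np.ones((2,2)));n,l,st,ce=cv2.connectedComponentsWithStats(hm)
for i in range(1,n):
    if st[i][4]>15: m=l==i; print(st[i],[np.percentile(c[m],[1,99]).round(1) for c in (X,Y,Z)])
E
python3 chk.py w8; python3 -c "
import cv2;a=cv2.imread('pics/w8.png')[120:330,170:390];cv2.imwrite('pics/w8c.png',cv2.resize(a,None,fx=2.7,fy=2.7,interpolation=cv2.INTER_CUBIC))"
```

```text
[ 448.50870264 -390.10942329  132.22086642] [-0.008  0.058 -0.998] [ 0.1  0.4 -0.6]
2365 tube axis tool xy at z=0 [-3.34  1.75] slope [ 0.0478 -0.1498] at z=103 [  1.6 -13.7] zmax 95.6 res 0.88
dir [-0.0558 -0.0918 -1.0066] axis at z=24 [ 445.8 -398.2   24. ]
[266 200  27  12 134] [array([nan, nan]), array([nan, nan]), array([nan, nan])]
```

View pics/w8c.png

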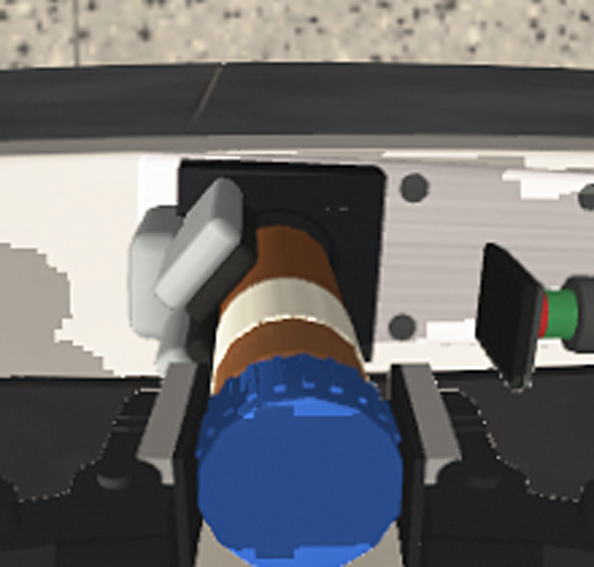

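>>> {"op": "apply_moves", "data": {"increments": [-0.033,0.023,0,0,0,0,10,0,0,0,0,0,0,10,0,0,0,0,0,0,10]}}

```text
clock: 14.62
position: [451.3, -389.1, 133.5]
tcp_rot: [[-1.0, -0.002, -0.007], [-0.002, 0.998, 0.056], [0.007, 0.056, -0.998]]
ft_force: [-0.6, 1.1, -0.1]
grip_width: 0.372
finger_force: 45.1
```

Run:
```python
from h import *
s=telemetry.sense();R=np.array(s['tcp_rot']);print(s['position'],R.round(4)[:,2],s['ft_force'])
print('axis',s['position']+R@np.array([-1.5,-.35,0])+R@np.array([-.009,-.057,1])*100)
save('wrist','w9')
# hole rim in image: project circle and tube bottom, compare visually via dark gap measure
```

```text
[ 451.33701256 -389.05772898  133.49531472] [-0.0068  0.0562 -0.9984] [-0.63112644  1.14495109 -0.1029509 ]
axis [ 453.06358899 -389.47083219   33.29945263]
```

>>> {"op": "apply_moves", "data": {"increments": [0,0.004,0.05,0,0,0,10,0,-0.003,0.05,0,0,0,10,0,-0.003,0.05,0,0,0,10,0,0,0,0,0,0,10,0,0,0,0,0,0,10]}}

```text
clock: 15.08
position: [450.7, -388.7, 121.1]
tcp_rot: [[-1.0, -0.001, -0.008], [-0.002, 0.998, 0.057], [0.008, 0.057, -0.998]]
ft_force: [-0.3, -0.7, -0.3]
grip_width: 0.374
finger_force: 45.1
```

>>> {"op": "apply_moves", "data": {"increments": [-0.005,-0.003,0.05,0,0,0,10,0,-0.003,0.05,0,0,0,10,0,0,0,0,0,0,10,0,0,0,0,0,0,10]}}

```text
clock: 15.42
position: [451.0, -388.6, 113.7]
tcp_rot: [[-1.0, -0.001, -0.008], [-0.002, 0.998, 0.057], [0.008, 0.057, -0.998]]
ft_force: [-1.5, -0.1, -1.1]
grip_width: 0.369
finger_force: 45.2
```

>>> {"op": "apply_moves", "data": {"increments": [0,-0.002,0.03,0,0,0,10,0,0,0.02,0,0,0,10,0,0,0,0,0,0,10,0,0,0,0,0,0,10]}}

```text
clock: 15.75
position: [451.2, -388.7, 110.4]
tcp_rot: [[-1.0, -0.001, -0.007], [-0.002, 0.998, 0.056], [0.007, 0.056, -0.998]]
ft_force: [-0.1, -0.0, -2.2]
grip_width: 0.376
finger_force: 45.3
```

>>> {"op": "apply_moves", "data": {"increments": [0,0,0.025,0,0,0,10,0,0,0,0,0,0,10,0,0,0,0,0,0,10]}}

```text
clock: 16.0
position: [451.7, -389.0, 110.3]
tcp_rot: [[-1.0, -0.001, -0.006], [-0.002, 0.998, 0.056], [0.006, 0.056, -0.998]]
ft_force: [-1.7, 1.4, 7.0]
grip_width: 0.37
finger_force: 45.7
```

>>> {"op": "apply_moves", "data": {"increments": [0,0,0,0,0,0,50,0,0,0,0,0,0,50,0,0,0,0,0,0,50,0,0,0,0,0,0,50,0,0.01,-0.1,0,0,0,50,0,0.01,-0.2,0,0,0,50,0,0.01,-0.3,0,0,0,50,0,0.01,-0.4,0,0,0,50,0,0,-0.4,0.35,0,0,50,0,0,-0.2,0.35,0.1,0,85,0,0,0,0,0,0,85]}}

```text
clock: 16.92
position: [454.8, -392.7, 234.0]
tcp_rot: [[-1.0, -0.004, -0.007], [-0.004, 1.0, -0.006], [0.007, -0.006, -1.0]]
ft_force: [-0.3, 0.4, 0.7]
grip_width: 0.854
finger_force: 0.0
```

Run:
```python
from h import *
s=telemetry.sense();R=np.array(s['tcp_rot']);print(s['position'],R.round(3),s['joint_positions'].round(2))
save('wrist','w10');save('scene','s10')
W=fish('w10'); img=cv2.imread('pics/w10.png').astype(int)
m=(img[...,0]>img[...,2]+60)&(W[...,2]>100)&(W[...,2]<137)
z=np.nanmedian(W[m][:,2]); print('blue',cv2.minEnclosingCircle(W[m&(W[...,2]>z-4)][:,:2].astype(np.float32)),z)
a=cv2.imread('pics/w10.png')[20:330]; b=cv2.imread('pics/s10.png')[140:300,150:400]
cv2.imwrite('pics/m10.png',np.hstack([cv2.resize(a,(420,310)),cv2.resize(b,(375,310))]))
```

```text
[ 454.79774197 -392.73034933  233.99483583] [[-1.    -0.004 -0.007]
 [-0.004  1.    -0.006]
 [ 0.007 -0.006 -1.   ]] [ 0.38  0.44  0.45  1.39 -0.18  1.35  2.4 ]
blue ((450.1199951171875, -387.6319885253906), 17.05829429626465) 121.04967450294842
```

View pics/m10.png

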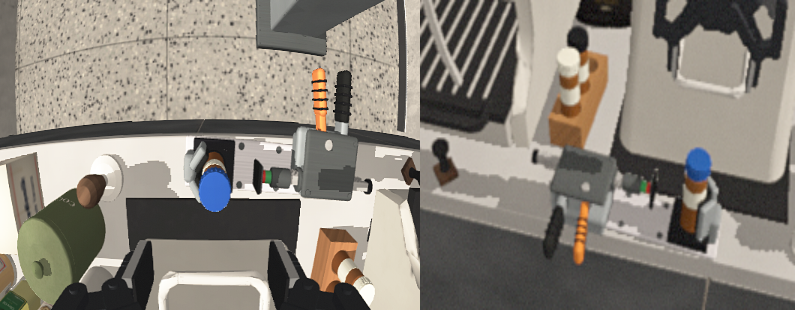

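```bash
cat > clamp.py <<'E'
from h import *
import sys
def clamp(W):
    X,Y,Z=W[...,0],W[...,1],W[...,2]; pc=lambda a,q:np.percentile(a,q).round(1) if len(a) else None
    m=(X>436)&(X<472)&(Z>66)&(Z<79)&(Y>-372)&(Y<-280); y=Y[m]; print('pad-ish z>66 ymin',pc(y,[0,1,3,10]),len(y))
    m=(X<400)&(X>325)&(Z>62)&(Z<76)
    g=m&(Y>-228)&(Y<-195); t=m&(Y<-228)&(Y>-275)
    print('grip x',pc(X[g],[1,99]),'y',pc(Y[g],[2,50,98]),'z',pc(Z[g],[50,95]),'n',g.sum())
    print('trig x',pc(X[t],[1,99]),'y',pc(Y[t],[2,50,98]),'z',pc(Z[t],[50,95]),'n',t.sum())
    m=(Z>95)&(Z<130)&(abs(X-452)<30)&(abs(Y+388)<30)
    if m.sum()>20: print('cap',cv2.minEnclosingCircle(W[m][:,:2].astype(np.float32)))
def top(fn):
    c=np.load(f'pics/{fn}_c.npz');D=np.load(f'pics/{fn}.npy');v,u=np.mgrid[:420,:560]
    P=np.stack([(u-c['cx'])/c['fx']*D,(v-c['cy'])/c['fy']*D,D],-1);W=(P-c['t'])@c['R'];W[D==0]=np.nan;return W
if __name__=='__main__':
    clamp(fish('w6')); clamp(fish('w10')); clamp(top('t0'))
    save('top','t11');clamp(top('t11')); save('scene','s11');clamp(top('s11'))
    plan([372,-226,200],pose())
E
python3 clamp.py
```

```text
pad-ish z>66 ymin [-334.3 -334.  -333.8 -332.4] 519
grip x [342.2 399.4] y [-220.1 -214.2 -206.3] z [70.3 72.3] n 873
trig x [345.4 399.2] y [-256.6 -249.6 -242.5] z [69.4 71.3] n 732
pad-ish z>66 ymin [-334.9 -334.9 -334.8 -334.3] 238
grip x [340.5 399.2] y [-220.1 -214.9 -206.5] z [68.2 70.3] n 756
trig x [343.2 399. ] y [-256.6 -250.5 -242.8] z [67.2 69.2] n 667
cap ((450.2549743652344, -387.58843994140625), 17.22602081298828)
pad-ish z>66 ymin [-335.1 -335.  -335.  -334.7] 72
grip x [343.3 399.4] y [-220.9 -214.4 -207.7] z [69.4 72.1] n 165
trig x [346.9 399. ] y [-256.  -249.6 -243. ] z [68.1 71.7] n 131
pad-ish z>66 ymin None 0
grip x [391.1 399.5] y [-216.2 -210.1 -207.6] z [66.9 68.6] n 13
trig x None y None z None n 0
pad-ish z>66 ymin [-338.2 -338.1 -337.7 -337. ] 94
grip x [341.2 399.5] y [-223.  -217.1 -209.4] z [69.8 72.6] n 192
trig x [344.2 398.6] y [-259.7 -253.5 -245.7] z [68.9 71.3] n 146
cap ((451.2257995605469, -391.6648254394531), 17.274072647094727)
n 6 d [-79.4 165.2 -27.1]
per row shift [0.175 0.367 0.064] total [1.048 2.204 0.386] turn total [ 0.03 -0.22  0.02]
```

>>> {"op": "apply_moves", "data": {"increments": [0.16,0.32,0,0,-0.03,0,85,0.16,0.32,0,0,-0.03,0,85,0.16,0.32,0,0,-0.03,0,85,0.16,0.32,0.1,0,-0.03,0,85,0.16,0.32,0.2,0,-0.03,0,85,0.16,0.32,0.2,0,-0.03,0,85,0.16,0.33,0.2,0,-0.03,0,85,0.03,0,0.2,0,0,0,85,0,0,0,0,0,0,85,0,0,0,0,0,0,85]}}

```text
clock: 17.95
position: [364.2, -223.0, 160.7]
tcp_rot: [[-1.0, -0.001, -0.002], [-0.001, 1.0, 0.002], [0.002, 0.002, -1.0]]
ft_force: [0.5, -0.3, 1.1]
grip_width: 0.994
finger_force: 0.0
```

Run:
```python
from clamp import *
s=telemetry.sense();R=np.array(s['tcp_rot']);print(s['joint_positions'].round(2),s['grip_width'],R[:,2].round(3))
save('wrist','w12');clamp(fish('w12'));save('scene','s12');clamp(top('s12'))
plan([368,-223.5,52],pose())
```

```text
[ 0.15  0.14  0.4   1.96 -0.06  1.05  2.15] 0.9944839878099808 [-0.002  0.002 -1.   ]
pad-ish z>66 ymin [-309.9 -309.  -307.7 -305.4] 255
grip x [342.  399.2] y [-221.4 -214.6 -207.6] z [71.4 73.1] n 1472
trig x [344.6 399.3] y [-258.1 -250.7 -244. ] z [70.4 72.2] n 1208
pad-ish z>66 ymin [-338.2 -338.1 -337.7 -337.1] 97
grip x [341.1 399. ] y [-223.5 -217.3 -209.5] z [70.  72.7] n 194
trig x [343.4 398.3] y [-260.1 -253.5 -245.5] z [69.4 71.3] n 148
cap ((451.4822998046875, -391.8825378417969), 17.76715087890625)
n 3 d [   2.1    1.  -110.3]
per row shift [-0.008  0.005  0.49 ] total [-0.024  0.014  1.47 ] turn total [-0.01  0.03  0.01]
```

>>> {"op": "apply_moves", "data": {"increments": [-0.01,0,0.2,0,0,0,85,-0.01,0,0.3,0,0,0,85,0,0,0.3,0,0,0,85,0,0,0.3,0,0,0,85,0,0,0.27,0,0,0,85,0,0,0.1,0,0,0,85,0,0,0,0,0,0,85,0,0,0,0,0,0,85]}}

```text
clock: 18.72
position: [367.8, -224.1, 52.2]
tcp_rot: [[-1.0, -0.001, 0.002], [-0.001, 1.0, -0.0], [-0.002, -0.0, -1.0]]
ft_force: [-0.1, -1.0, -0.2]
grip_width: 0.994
finger_force: 0.0
```

Run:
```python
from h import *
s=telemetry.sense();print(s['position'],s['tcp_rot'][:,2].round(3)); plan([368,-224,52],pose())
```

```text
[ 367.76409171 -224.11690337   52.15837281] [ 0.002 -0.    -1.   ]
n 1 d [ 0.2  0.1 -0.2]
per row shift [-0.003  0.002  0.002] total [-0.003  0.002  0.002] turn total [-0.    0.03  0.01]
```

>>> {"op": "apply_moves", "data": {"increments": [0,0,0,0,0,0,28,0,0,0,0,0,0,28,0,0,0,0,0,0,28,0,0,0,0,0,0,28,0,0,0,0,0,0,28,0,0,0,0,0,0,28,0,0,0,0,0,0,28,0,0,0,0,0,0,28,0,0,0,0,0,0,28], "newtons": 40}}

```text
clock: 19.47
position: [368.3, -224.1, 53.7]
tcp_rot: [[-1.0, 0.002, 0.005], [0.002, 1.0, 0.0], [-0.005, 0.0, -1.0]]
ft_force: [-1.4, 0.5, 11.3]
grip_width: 0.409
finger_force: 38.4
```

Run:
```python
from clamp import *
s=telemetry.sense();print(s['position'])
save('scene','s13');clamp(top('s13'))
```

```text
[ 368.25128847 -224.07723665   53.67016527]
pad-ish z>66 ymin [-342.7 -342.7 -342.2 -341.5] 93
grip x [341.3 390.7] y [-223.6 -215.9 -197.7] z [70.2 73. ] n 207
trig x [344.4 374.5] y [-257.2 -237.1 -229. ] z [69.4 73.1] n 119
cap ((451.3703308105469, -391.5412292480469), 17.045515060424805)
```

>>> {"op": "apply_moves", "data": {"increments": [0,0,0,0,0,0,60,0,0,0,0,0,0,60,0,0,0,0,0,0,60,0,0,0,0,0,0,60,0,0,0,0,0,0,60,0,0,0,0,0,0,60]}}

```text
clock: 20.02
position: [367.2, -223.3, 51.6]
tcp_rot: [[-1.0, -0.002, 0.002], [-0.002, 1.0, 0.0], [-0.002, 0.0, -1.0]]
ft_force: [-0.0, -1.0, 1.3]
grip_width: 0.703
finger_force: 0.7
```

Run:
```python
from clamp import *
s=telemetry.sense();print(s['position'])
save('scene','s14');clamp(top('s14'))
```

```text
[ 367.20149513 -223.25143446   51.57245094]
pad-ish z>66 ymin [-340.5 -340.3 -339.9 -339.1] 95
grip x [340.5 388.4] y [-223.2 -216.3 -195.2] z [69.8 73.1] n 183
trig x [343.5 375.2] y [-269.  -252.  -244.3] z [69.3 72.9] n 120
cap ((451.3251953125, -391.94842529296875), 17.07304573059082)
```

>>> {"op": "apply_moves", "data": {"increments": [0,0,0,0,0,0,28,0,0,0,0,0,0,28,0,0,0,0,0,0,28,0,0,0,0,0,0,28,0,0,0,0,0,0,28,0,0,0,0,0,0,28,0,0,0,0,0,0,28]}}

```text
clock: 20.65
position: [367.1, -223.9, 52.3]
tcp_rot: [[-1.0, 0.001, 0.003], [0.001, 1.0, 0.0], [-0.003, 0.0, -1.0]]
ft_force: [-1.4, -0.9, 8.1]
grip_width: 0.408
finger_force: 38.1
```

Run:
```python
from clamp import *
s=telemetry.sense();print(s['position'])
save('scene','s15');clamp(top('s15'))
```

```text
[ 367.09623774 -223.93711192   52.33892918]
pad-ish z>66 ymin [-342.7 -342.5 -342.2 -341.4] 93
grip x [340.6 389.6] y [-223.9 -216.3 -198.3] z [70.2 73.4] n 205
trig x [345.3 373.8] y [-257.1 -236.9 -229.1] z [69.4 73.8] n 113
cap ((450.90057373046875, -391.5127868652344), 17.316387176513672)
```

>>> {"op": "apply_moves", "data": {"increments": [0,0,0,0,0,0,82,0,0,0,0,0,0,82,0,0,0,0,0,0,82,0,0,0,0,0,0,82,0,0,0,0,0,0,82,0,0,0,0,0,0,82,0,0,0,0,0,0,82]}}

```text
clock: 21.28
position: [366.9, -222.8, 51.4]
tcp_rot: [[-1.0, -0.002, 0.001], [-0.002, 1.0, 0.001], [-0.001, 0.001, -1.0]]
ft_force: [-0.2, 0.9, -0.7]
grip_width: 0.96
finger_force: 0.0
```

Run:
```python
from clamp import *
s=telemetry.sense();print(s['position'])
save('scene','s16');clamp(top('s16'))
```

```text
[ 366.88724393 -222.75754269   51.37700921]
pad-ish z>66 ymin [-340.4 -340.1 -340.  -339.5] 86
grip x [341.2 388.9] y [-223.2 -216.9 -209.6] z [70.1 72.8] n 169
trig x [343.  378.1] y [-273.3 -255.4 -246. ] z [69.4 71.9] n 125
cap ((451.6870422363281, -391.00408935546875), 17.91610336303711)
```

>>> {"op": "apply_moves", "data": {"increments": [0,0,0,0,0,0,28,0,0,0,0,0,0,28,0,0,0,0,0,0,28,0,0,0,0,0,0,28,0,0,0,0,0,0,28,0,0,0,0,0,0,28,0,0,0,0,0,0,28,0,0,0,0,0,0,28]}}

```text
clock: 22.0
position: [367.6, -224.0, 53.1]
tcp_rot: [[-1.0, 0.002, 0.004], [0.002, 1.0, 0.0], [-0.004, 0.0, -1.0]]
ft_force: [-3.4, 0.9, 12.1]
grip_width: 0.41
finger_force: 38.3
```

Run:
```python
from clamp import *
s=telemetry.sense();print(s['position'])
save('scene','s17');clamp(top('s17'))
```

```text
[ 367.59011134 -224.01893392   53.07181021]
pad-ish z>66 ymin [-348.7 -348.6 -347.9 -346.9] 96
grip x [341.4 388.8] y [-223.2 -216.  -197.6] z [70.2 73.4] n 207
trig x [345.1 376.1] y [-257.1 -236.7 -228.6] z [69.2 72.6] n 118
cap ((451.50555419921875, -391.4691162109375), 16.88987922668457)
```

>>> {"op": "apply_moves", "data": {"increments": [0,0,0,0,0,0,82,0,0,0,0,0,0,82,0,0,0,0,0,0,82,0,0,0,0,0,0,82,0,0,0,0,0,0,82,0,0,0,0,0,0,82,0,0,0,0,0,0,82]}}

```text
clock: 22.63
position: [366.9, -222.9, 51.4]
tcp_rot: [[-1.0, -0.002, 0.001], [-0.002, 1.0, 0.001], [-0.001, 0.001, -1.0]]
ft_force: [0.6, -0.1, -0.3]
grip_width: 0.964
finger_force: 0.0
```

>>> {"op": "apply_moves", "data": {"increments": [0,0,0,0,0,0,28,0,0,0,0,0,0,28,0,0,0,0,0,0,28,0,0,0,0,0,0,28,0,0,0,0,0,0,28,0,0,0,0,0,0,28,0,0,0,0,0,0,28,0,0,0,0,0,0,28]}}

```text
clock: 23.3
position: [367.6, -224.0, 53.0]
tcp_rot: [[-1.0, 0.002, 0.004], [0.002, 1.0, 0.001], [-0.004, 0.001, -1.0]]
ft_force: [-2.4, 0.8, 12.2]
grip_width: 0.408
finger_force: 38.4
```

>>> {"op": "apply_moves", "data": {"increments": [0,0,0,0,0,0,82,0,0,0,0,0,0,82,0,0,0,0,0,0,82,0,0,0,0,0,0,82,0,0,0,0,0,0,82,0,0,0,0,0,0,82,0,0,0,0,0,0,82]}}

```text
clock: 23.88
position: [366.9, -222.8, 51.4]
tcp_rot: [[-1.0, -0.002, 0.001], [-0.002, 1.0, 0.001], [-0.001, 0.001, -1.0]]
ft_force: [-0.1, 0.1, -0.5]
grip_width: 0.959
finger_force: 0.0
```

>>> {"op": "apply_moves", "data": {"increments": [0,0,0,0,0,0,28,0,0,0,0,0,0,28,0,0,0,0,0,0,28,0,0,0,0,0,0,28,0,0,0,0,0,0,28,0,0,0,0,0,0,28,0,0,0,0,0,0,28,0,0,0,0,0,0,28]}}

```text
clock: 24.55
position: [367.6, -224.0, 53.0]
tcp_rot: [[-1.0, 0.002, 0.004], [0.002, 1.0, 0.0], [-0.004, 0.0, -1.0]]
ft_force: [-2.9, -0.1, 11.9]
grip_width: 0.409
finger_force: 38.4
```

Run:
```python
from clamp import *
s=telemetry.sense();print(s['position'],s['tcp_rot'][:,2])
p,d=save('scene','s18');W=top('s18');clamp(W)
# plunger colours
for f in ('s11','s17','s18'):
    W=top(f); h=cv2.cvtColor(cv2.imread(f'pics/{f}.png'),cv2.COLOR_BGR2HSV).astype(int)
    r=(W[...,0]>430)&(W[...,0]<480)&(W[...,2]>40)&(W[...,2]<82)&(W[...,1]>-380)&(W[...,1]<-290)&(h[...,1]>110)&(h[...,2]>50)
    g=r&(h[...,0]>40)&(h[...,0]<85); rd=r&((h[...,0]<8)|(h[...,0]>172))
    for n,m in(('green',g),('red',rd)):
        v,u=np.where(m)
        if len(u): print(f,n,len(u),'u',u.min(),u.max(),'v',v.min(),v.max(),'y',W[...,1][m].min().round(1),W[...,1][m].max().round(1))
```

```text
[ 367.5602081  -224.03393149   53.04470756] [ 3.66547752e-03  4.70715322e-04 -9.99993171e-01]
pad-ish z>66 ymin [-360.3 -360.1 -359.8 -358.9] 91
grip x [341.7 389.6] y [-223.4 -215.8 -197.7] z [70.  72.9] n 205
trig x [345.2 374.8] y [-257.1 -236.9 -228.9] z [69.2 73.3] n 118
cap ((451.0368957519531, -391.8897705078125), 17.2989444732666)
s11 green 16 u 297 300 v 234 238 y -323.3 -317.0
s11 red 15 u 301 303 v 234 239 y -331.6 -325.7
s17 green 17 u 302 305 v 235 239 y -334.6 -327.9
s17 red 17 u 306 308 v 235 240 y -342.3 -336.2
s18 green 18 u 307 311 v 236 240 y -346.6 -339.6
s18 red 15 u 311 314 v 236 241 y -354.1 -348.2
```

>>> {"op": "apply_moves", "data": {"increments": [0,0,0,0,0,0,82,0,0,0,0,0,0,82,0,0,0,0,0,0,82,0,0,0,0,0,0,82,0,0,0,0,0,0,82,0,0,0,0,0,0,82,0,0,0,0,0,0,82]}}

```text
clock: 25.18
position: [366.9, -222.8, 51.4]
tcp_rot: [[-1.0, -0.002, 0.001], [-0.002, 1.0, 0.001], [-0.001, 0.001, -1.0]]
ft_force: [-0.6, 0.9, 0.2]
grip_width: 0.962
finger_force: 0.0
```

>>> {"op": "apply_moves", "data": {"increments": [0,0,0,0,0,0,28,0,0,0,0,0,0,28,0,0,0,0,0,0,28,0,0,0,0,0,0,28,0,0,0,0,0,0,28,0,0,0,0,0,0,28,0,0,0,0,0,0,28,0,0,0,0,0,0,28]}}

```text
clock: 25.85
position: [367.5, -224.0, 53.0]
tcp_rot: [[-1.0, 0.002, 0.004], [0.002, 1.0, 0.001], [-0.004, 0.001, -1.0]]
ft_force: [-2.7, 0.3, 11.5]
grip_width: 0.405
finger_force: 38.4
```

>>> {"op": "apply_moves", "data": {"increments": [0,0,0,0,0,0,82,0,0,0,0,0,0,82,0,0,0,0,0,0,82,0,0,0,0,0,0,82,0,0,0,0,0,0,82,0,0,0,0,0,0,82,0,0,0,0,0,0,82]}}

```text
clock: 26.43
position: [366.9, -222.9, 51.4]
tcp_rot: [[-1.0, -0.002, 0.001], [-0.002, 1.0, 0.001], [-0.001, 0.001, -1.0]]
ft_force: [-0.1, -0.8, 0.2]
grip_width: 0.961
finger_force: 0.0
```

>>> {"op": "apply_moves", "data": {"increments": [0,0,0,0,0,0,28,0,0,0,0,0,0,28,0,0,0,0,0,0,28,0,0,0,0,0,0,28,0,0,0,0,0,0,28,0,0,0,0,0,0,28,0,0,0,0,0,0,28,0,0,0,0,0,0,28]}}

```text
clock: 27.1
position: [367.6, -224.0, 53.0]
tcp_rot: [[-1.0, 0.002, 0.004], [0.002, 1.0, 0.001], [-0.004, 0.001, -1.0]]
ft_force: [-2.9, -0.0, 11.7]
grip_width: 0.412
finger_force: 38.4
```

```bash
cat > pl.py <<'E'
from clamp import *
s=telemetry.sense();print(s['position'],s['grip_width'],s['finger_force'],s['clock'])
fn=sys.argv[1]
save('scene',fn)
def rep(f):
    W=top(f); h=cv2.cvtColor(cv2.imread(f'pics/{f}.png'),cv2.COLOR_BGR2HSV).astype(int);X,Y,Z=W[...,0],W[...,1],W[...,2]
    m=(X>436)&(X<472)&(Z>66)&(Z<79)&(Y>-379)&(Y<-280); print(f,'padmin',np.percentile(Y[m],[0,3,10]).round(1))
    r=(X>430)&(X<480)&(Z>40)&(Z<82)&(Y>-385)&(Y<-290)&(h[...,1]>110)&(h[...,2]>50)
    for n,m in(('green',r&(h[...,0]>40)&(h[...,0]<85)),('red',r&((h[...,0]<8)|(h[...,0]>172)))):
        if m.any(): print(' ',n,m.sum(),'y',np.percentile(Y[m],[0,50,100]).round(1))
    # barrel: points along bar at z 60-75, back rows
    m=(X>445)&(X<465)&(Z>58)&(Z<72)&(Y>-379)&(Y<-276); print('  barrel hist',np.histogram(Y[m],bins=np.arange(-380,-275,5))[0])
    m=(Z>95)&(Z<130)&(abs(X-452)<30)&(abs(Y+388)<30); print('  cap',cv2.minEnclosingCircle(W[m][:,:2].astype(np.float32)))
for f in ('s18',fn): rep(f)
E
python3 pl.py s19
```

```text
[ 367.55985482 -223.99525747   53.03865334] 0.4115237916640149 38.412977890111506 27.1
s18 padmin [-379.  -378.  -359.6]
  green 18 y [-346.6 -342.9 -339.6]
  red 15 y [-354.1 -350.3 -348.2]
  barrel hist [ 2  0  0  3  2  8 14 13 19 16 16 20 20 14 16 13 14 15 13 17]
  cap ((451.0368957519531, -391.8897705078125), 17.2989444732666)
s19 padmin [-379.  -378.1 -371.3]
  green 18 y [-358.4 -355.2 -351.8]
  red 15 y [-365.5 -362.9 -360.2]
  barrel hist [ 3  3  0 13 12 14 16 16 19 16 16 15 15 15 17 14 13 16 14 16]
  cap ((450.85064697265625, -391.5391540527344), 17.303014755249023)
```

>>> {"op": "apply_moves", "data": {"increments": [0,0,0,0,0,0,82,0,0,0,0,0,0,82,0,0,0,0,0,0,82,0,0,0,0,0,0,82,0,0,0,0,0,0,82,0,0,0,0,0,0,82,0,0,0,0,0,0,82]}}

```text
clock: 27.73
position: [366.9, -222.9, 51.4]
tcp_rot: [[-1.0, -0.002, 0.001], [-0.002, 1.0, 0.001], [-0.001, 0.001, -1.0]]
ft_force: [-0.3, -0.0, 0.3]
grip_width: 0.958
finger_force: 0.0
```

>>> {"op": "apply_moves", "data": {"increments": [0,0,0,0,0,0,28,0,0,0,0,0,0,28,0,0,0,0,0,0,28,0,0,0,0,0,0,28,0,0,0,0,0,0,28,0,0,0,0,0,0,28,0,0,0,0,0,0,28,0,0,0,0,0,0,28]}}

```text
clock: 28.4
position: [367.5, -224.0, 53.0]
tcp_rot: [[-1.0, 0.002, 0.004], [0.002, 1.0, 0.001], [-0.004, 0.001, -1.0]]
ft_force: [-2.7, 0.4, 12.2]
grip_width: 0.409
finger_force: 38.4
```

```bash
python3 pl.py s20
```

```text
[ 367.54775028 -224.0026287    53.0293638 ] 0.4091079124885176 38.44288508640602 28.4
s18 padmin [-379.  -378.  -359.6]
  green 18 y [-346.6 -342.9 -339.6]
  red 15 y [-354.1 -350.3 -348.2]
  barrel hist [ 2  0  0  3  2  8 14 13 19 16 16 20 20 14 16 13 14 15 13 17]
  cap ((451.0368957519531, -391.8897705078125), 17.2989444732666)
s20 padmin [-378.9 -378.  -376.1]
  green 14 y [-362.9 -360.3 -357.7]
  red 17 y [-371.1 -368.  -365.2]
  barrel hist [ 3  0 14 14 15 15 16 15 18 15 13 15 15 14 15 15 13 15 14 21]
  cap ((450.7514343261719, -391.8078918457031), 17.002592086791992)
```

```bash
cat > gr.py <<'E'
from clamp import *
def gr(f):
    W=top(f);a=cv2.imread(f'pics/{f}.png').astype(float);X,Y,Z=W[...,0],W[...,1],W[...,2]
    r=(X>425)&(X<485)&(Z>30)&(Z<85)&(Y>-385)&(Y<-285)
    r=cv2.dilate(r.astype(np.uint8),np.ones((3,3)))>0
    g=np.clip(a[...,1]-(a[...,0]+a[...,2])/2-8,0,None)*r; rd=np.clip(a[...,2]-(a[...,0]+a[...,1])/2-25,0,None)*r
    v,u=np.mgrid[:420,:560]
    sel=rd*(u<325)
    return g.sum().round(), sel.sum().round(), ((g*u).sum()/g.sum()).round(2),((sel*u).sum()/sel.sum()).round(2)
if __name__=='__main__':
    for f in sys.argv[1:]: print(f,gr(f))
E
python3 gr.py s0 s10 s11 s12 s13 s14 s15 s16 s17 s18 s19 s20
```

```text
s0 (np.float64(1036.0), np.float64(980.0), np.float64(298.4), np.float64(301.77))
s10 (np.float64(1087.0), np.float64(1157.0), np.float64(298.38), np.float64(303.34))
s11 (np.float64(1088.0), np.float64(1211.0), np.float64(298.37), np.float64(304.19))
s12 (np.float64(1078.0), np.float64(1206.0), np.float64(298.37), np.float64(304.43))
s13 (np.float64(1134.0), np.float64(1176.0), np.float64(300.51), np.float64(306.4))
s14 (np.float64(1110.0), np.float64(1215.0), np.float64(299.44), np.float64(304.98))
s15 (np.float64(1094.0), np.float64(1212.0), np.float64(300.38), np.float64(305.84))
s16 (np.float64(1092.0), np.float64(1200.0), np.float64(299.44), np.float64(305.07))
s17 (np.float64(1087.0), np.float64(1222.0), np.float64(303.23), np.float64(308.38))
s18 (np.float64(1106.0), np.float64(1334.0), np.float64(308.83), np.float64(313.59))
s19 (np.float64(1130.0), np.float64(1310.0), np.float64(314.54), np.float64(318.58))
s20 (np.float64(1016.0), np.float64(1478.0), np.float64(317.0), np.float64(320.57))
```

>>> {"op": "apply_moves", "data": {"increments": [0,0,0,0,0,0,82,0,0,0,0,0,0,82,0,0,0,0,0,0,82,0,0,0,0,0,0,82,0,0,0,0,0,0,82,0,-0.027,0,0,0,0,82,0,0,0,0,0,0,82]}}

```text
clock: 29.03
position: [367.0, -225.4, 51.4]
tcp_rot: [[-1.0, -0.002, 0.001], [-0.002, 1.0, 0.0], [-0.001, 0.0, -1.0]]
ft_force: [0.1, -0.4, -0.1]
grip_width: 0.96
finger_force: 0.0
```

```bash
python3 -c "
from h import *
save('scene','s21');print(telemetry.sense()['position'])"; python3 gr.py s21
```

```text
[ 366.96639846 -225.28720616   51.46332246]
s21 (np.float64(1105.0), np.float64(1433.0), np.float64(316.32), np.float64(320.1))
```

>>> {"op": "apply_moves", "data": {"increments": [0,0,0,0,0,0,60,0,0,0,0,0,0,50,0,0,0,0,0,0,45,0,0,0,0,0,0,42,0,0,0,0,0,0,41,0,0,0,0,0,0,40,0,0,0,0,0,0,40,0,0,0,0,0,0,40,0,0,0,0,0,0,40]}}

```text
clock: 29.83
position: [367.3, -226.3, 52.7]
tcp_rot: [[-1.0, 0.001, 0.003], [0.001, 1.0, -0.0], [-0.003, -0.0, -1.0]]
ft_force: [-1.8, -0.3, 8.0]
grip_width: 0.475
finger_force: 10.0
```

```bash
python3 pl.py s22; python3 gr.py s22
```

```text
[ 367.32249685 -226.3141525    52.67739975] 0.47533713444500725 9.986675443360582 29.8333
s18 padmin [-379.  -378.  -359.6]
  green 18 y [-346.6 -342.9 -339.6]
  red 15 y [-354.1 -350.3 -348.2]
  barrel hist [ 2  0  0  3  2  8 14 13 19 16 16 20 20 14 16 13 14 15 13 17]
  cap ((451.0368957519531, -391.8897705078125), 17.2989444732666)
s22 padmin [-379.  -377.9 -376.3]
  green 10 y [-363.5 -361.7 -360. ]
  red 19 y [-376.9 -368.3 -365.2]
  barrel hist [ 2  0 13 15 15 17 16 13 18 11 13 16 16 14 16 14 14 15 15 18]
  cap ((450.4491882324219, -391.41241455078125), 17.48834800720215)
s22 (np.float64(588.0), np.float64(1440.0), np.float64(317.68), np.float64(320.62))
```

>>> {"op": "apply_moves", "data": {"increments": [0,0,0,0,0,0,39,0,0,0,0,0,0,38.5,0,0,0,0,0,0,37.8,0,0,0,0,0,0,37.8,0,0,0,0,0,0,37.8,0,0,0,0,0,0,37.8]}}

```text
clock: 30.38
position: [367.4, -225.3, 52.9]
tcp_rot: [[-1.0, 0.0, 0.003], [0.0, 1.0, 0.001], [-0.003, 0.001, -1.0]]
ft_force: [-2.4, 2.1, 12.2]
grip_width: 0.444
finger_force: 12.0
```

```bash
python3 pl.py s23|tail -6; python3 gr.py s23; python3 -c "
from h import *
s=telemetry.sense();print(s['grip_width']*85.4,s['finger_force'],s['ft_force'],s['clock'])"
```

```text
cap ((451.0368957519531, -391.8897705078125), 17.2989444732666)
s23 padmin [-378.9 -378.  -376.4]
  green 6 y [-363.9 -362.8 -361.8]
  red 17 y [-371.4 -368.4 -365.5]
  barrel hist [ 4  0 12 16 15 16 18 15 16 14 14 16 14 13 15 15 12 15 13 21]
  cap ((451.3517150878906, -391.5588684082031), 17.334983825683594)
s23 (np.float64(376.0), np.float64(1430.0), np.float64(318.03), np.float64(320.7))
38.044004071253774 11.99555634346325 [-1.9692354   2.06353349 12.19598537] 30.4333
```

```bash
python3 -c "
from rig import ctrl
print(ctrl.sign_off())"
```

```text
the job is handed in; nothing more can be done
None
```

The blue tube stands upright in the clamp nest and is let go. The jaw pad is pressed in about 5 mm with green still showing, the trigger is held about 80% squeezed, not at its stop (a full squeeze risked cracking the glass), and the job is handed in at about 30 s.

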